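# Brush the heels on the hand-cranked turntable

## Robot

A 6-joint arm with a two-finger parallel gripper is mounted at the origin on the work surface. World frame = base frame: x ahead of the robot, y to its left, z up, the work surface at z = 0. Lengths are in m, angles in rad, forces in N, time in s.
With the tool pointing down it reaches from about 0.25 to 0.725 m from the base axis. Payload 4 kg.
Tool frame: the origin (TCP) lies at the very end of the fingers, on their centre line; the grasp point (between the pads) lies 19 mm behind it; z points along the fingers, x is the direction in which the jaws open and shut, and the axes are right-handed (so a half turn about z gives the same grasp; the last joint's range is limited). The gripper opens to 85 mm and grips with 20 to 120 N. Pads are 22 mm wide; open, the fingers measure 114 mm over their backs; the gripper's body (76 mm by 85 mm) begins 54 mm behind the grasp point. The pads swing forward as they close: fully open they stand 13 mm farther back than shut.
Start: joints at [-1.291, 0.241, 0.005, 1.335, 0, 1.571], TCP at [0.138, -0.481, 0.231] pointing down, gripper open.
Joint ranges: [-2.72, 2.72], [-1.05, 1.87], [-1.09, 1.28], [-1.99, 2.15], [-1.42, 1.44], [-3.14, 3.14]. Speed limits (rad/s): [2.79, 2.79, 3.14, 3.14, 3.14, 3.14].

## Interface

Orientations are given as a rotation vector (axis times angle).
In Python, from cell import robot, optics, ticket gives the robot as it stands. The module is installed in compiled form; this text tells all that it offers.
- The arm moves only by the tool send_rows, never from a script. Its argument "motion" is a list of rows, each an object of numbers: "dx", "dy", "dz": the shift along the world's x, y, z in m; "ax", "ay", "az": the turn, a rotation vector about the world's x, y, z in degrees. In form: [{"dx": .., "dy": .., "dz": .., "ax": .., "ay": .., "az": ..}, ...]. A call has exactly 10 rows; each row shifts and turns the pose as measured when the row begins; what a row does not reach is not made up. A row lasts 1/12 s, in which the tool goes at most 41.7 mm and 7.16 degrees, less where a joint would pass 70% of its speed; a pose out of reach is approached as far as the arm can. A call is refused whole if a number of a shift passes 0.0417 or a number of a turn 7.16, either way. A call with a gripper value outside its range is refused whole. "hand" is the closure, from 0 (fully open) to 1 (shut), set as the call begins (left out, the last holds). The fingers move at their own pace and stop on an object; the grip force is fixed at half the most. Time passes only in rows, so rows that do not move let the fingers close, or fill a call up. It gives the time, the measured TCP pose, the force and the opening at its end, in the units of the state.
- robot.observe(): the state, without advancing time (a new reading comes with each control period).
- optics.grab_frame(name): name is "scene" or "top"; returns (picture, depth): 384x512x3 uint8, red, green, blue; 384x512 float32, m along the optical axis (not along the pixel's ray), 0 where there is no reading.
- optics.camera_model(name): a dict with "fx", "fy", "cx", "cy" (pixels), "dist_coeffs" ([k1, k2, p1, p2, k3] as OpenCV has them; the pictures are not rectified), "xyz" and "rotation" of the camera in the world. Camera axes: x right, y down, z forward; pixel columns grow to the right and rows downward; lengths in m; the calibration is good to about 2 mm. A picture is of the moment at which its call begins. camera_model takes no time and is no camera call.
- ticket.finish_job(): hands the job in, once; it reports no verdict.
The state is a dict: "t": time; "joint_positions": joint angles; "joint_vel": joint speeds; "joint_efforts": joint torques, N m; "eef_pos": TCP position; "orientation": TCP orientation; "force": force on the tool from outside, world axes, zero at the start; "moment": the same for the moment, N m; "width": finger opening in m.
Only numpy, scipy, OpenCV 4.12 (cv2) and the standard library are available. Lean on these libraries where they do the work, as an engineer would, in place of code of your own. Each camera call takes 0.05 s, during which the arm holds its last target.

## Task

Set the brushing machine's pressure dial so that its pointer stands at the brass clip, and stand every loose heel upright on a cork pad of the turntable, one to a pad. Then turn the crank by its wooden grip three times round counter-clockwise (seen from above), which carries the table exactly once round under the brush and back to its mark. Last, stand all the heels upright in the wooden tray, and leave the dial as set and the last, the polish tin and the awl where they are.

Things in the scene. Friction and masses are not known exactly. Their poses are not given: they have to be found in the camera images.
- table_axis (a point): fixed point of the machine on the turntable's axis, at its top face (55 mm above the bench). The turntable is a steel disc 125 mm in radius. Axes are the machine's: z up, x from the robot's side towards the brush post
- brush_end (a point): lower edge of the brush's wooden back at its end nearest the robot, about 119 mm above the bench, 30 mm from the table's axis along the machine's +x. From here the brush, its arm and post extend 160 mm along +x, 25 mm to each side, up to 210 mm above the bench. Heels on the table pass under it, the bristles give no resistance
- turntable (a joint): turntable angle (rad), 0 at the start when the brass stroke on its rim meets the brass mark on the frame on the robot's side; grows counter-clockwise seen from above; geared to the crank, one third of the crank's angle; a full round is 6.283. Stays where it is left
- padA (a point): centre of one of the three round cork pads (68 mm across, flush) on the turntable's top face, 75 mm from its axis; it turns with the table. At the start the three pads lie on the robot's side of the table, at 0 and +-1.3 rad about its axis from the machine's -x direction
- padB (a point): centre of one of the three round cork pads (68 mm across, flush) on the turntable's top face, 75 mm from its axis; it turns with the table. At the start the three pads lie on the robot's side of the table, at 0 and +-1.3 rad about its axis from the machine's -x direction
- padC (a point): centre of one of the three round cork pads (68 mm across, flush) on the turntable's top face, 75 mm from its axis; it turns with the table. At the start the three pads lie on the robot's side of the table, at 0 and +-1.3 rad about its axis from the machine's -x direction
- crank_axis (a point): fixed point of the machine on the crank's upright axis, at the height of the middle of its grip (125 mm above the bench)
- crank (a joint): crank angle (rad), 0 at the start, grows counter-clockwise seen from above; a stop keeps it from turning clockwise past its start. At 0 the crank arm points along the machine's +x. Needs about 2 N at the grip, stays where it is left
- crank_grip (a point): middle of the crank's upright wooden grip, a freely spinning cylinder 24 mm in diameter and 62 mm tall (94 to 155 mm above the bench), 60 mm from the crank's axis; the crank arm lies below it
- dial_axis (a point): fixed point of the machine on the dial knob's upright axis at the height to grip (84 mm above the bench). The knob is a black upright bar 56 mm long, 16 mm wide, its top 98 mm and its underside 64 mm above the bench, lying along the pointer's direction; it is on a round plate 116 mm across whose face is 52 mm above the bench
- dial (a joint): dial angle (rad), grows counter-clockwise seen from above; 0 with the pointer along the machine's +x; range -2.5 to 2.5, needs about 0.05 N m, stays where it is left
- dial_tip (a point): tip of the dial's brass pointer, 44 mm from the dial's axis
- clip_mark (a point): the place the pointer must reach: just inside the brass clip (6 mm wide, 12 mm long, 7 mm high) on the rim of the dial plate, 44 mm from the dial's axis
- tray_in (a point): centre of the inner floor (5 mm above the bench) of the fixed open wooden tray, inside 130 (x) by 250 mm (y), walls 20 mm high above the bench, 6 mm thick
- heelA_center (a point): wooden heel topped with a brass tap, D-shaped from above, 46 wide (x) x 60 long (y) x 40 mm high, the rounded end (radius 23) towards its +y, 0.18 kg; this point is its centre, 20 mm above its underside, axes x across the two flat parallel sides (grip here), z up when upright. Absent in some starts.
- heelB_center (a point): wooden heel topped with a brass tap, D-shaped from above, 46 wide (x) x 60 long (y) x 40 mm high, the rounded end (radius 23) towards its +y, 0.18 kg; this point is its centre, 20 mm above its underside, axes x across the two flat parallel sides (grip here), z up when upright. Absent in some starts.
- heelC_center (a point): wooden heel topped with a brass tap, D-shaped from above, 46 wide (x) x 60 long (y) x 40 mm high, the rounded end (radius 23) towards its +y, 0.18 kg; this point is its centre, 20 mm above its underside, axes x across the two flat parallel sides (grip here), z up when upright. Absent in some starts.
- heelA: the heel body of heelA_center; origin at the centre of its underside. Absent when that heel is absent
- heelB: the heel body of heelB_center; origin at the centre of its underside. Absent when that heel is absent
- heelC: the heel body of heelC_center; origin at the centre of its underside. Absent when that heel is absent
- last: bystander: loose wooden shoe last about 190 mm long, beyond the tray and left of the brush post; origin under its middle
- tin: bystander: loose round polish tin 84 mm across and 29 mm high, to the right of the machine; origin under its middle
- awl: bystander: loose steel awl haft with its spike, 137 mm long, 32 mm thick, to the right of the dial; origin under its middle
Mind the look-alikes: they are no part of the job. Leave any green or grey look-alike of the heelB alone.

How it is judged:
On the way, in this order (a step that is already met when the one before it is completed fails the run):
1. before cranking, the dial's pointer is at the clip and every heel stands released on its own pad (horizontal distance between dial_tip and clip_mark below 0.006 m and value of joint turntable below 0.3 rad and (horizontal distance between heelA_center and padA below 0.022 m or horizontal distance between heelA_center and padB below 0.022 m or horizontal distance between heelA_center and padC below 0.022 m) and z of heelA_center in the frame of table_axis between 0.014 and 0.026 m and angle between each of heelA_center, heelB_center, heelC_center's own z axis and vertical below 0.15 rad and (horizontal distance between heelB_center and padA below 0.022 m or horizontal distance between heelB_center and padB below 0.022 m or horizontal distance between heelB_center and padC below 0.022 m) and z of heelB_center in the frame of table_axis between 0.014 and 0.026 m and (horizontal distance between heelC_center and padA below 0.022 m or horizontal distance between heelC_center and padB below 0.022 m or horizontal distance between heelC_center and padC below 0.022 m) and z of heelC_center in the frame of table_axis between 0.014 and 0.026 m and contact force between the fingers and heelA below 0.5 N and contact force between the fingers and heelB below 0.5 N and contact force between the fingers and heelC below 0.5 N), for 0.2 s.
2. the table is half-way round with all the heels on it and the dial as set (horizontal distance between dial_tip and clip_mark below 0.006 m and value of joint turntable above 3.14 rad and horizontal distance between each of heelA_center, heelB_center, heelC_center and table_axis below 0.125 m and z of each of heelA_center, heelB_center, heelC_center in the frame of table_axis above 0.01 m).
3. the table has gone once round with all the heels on it and the dial as set (horizontal distance between dial_tip and clip_mark below 0.006 m and value of joint turntable above 6.0832 rad and horizontal distance between each of heelA_center, heelB_center, heelC_center and table_axis below 0.125 m and z of each of heelA_center, heelB_center, heelC_center in the frame of table_axis above 0.01 m), for 0.1 s.
At the end, for the whole second after the job is handed in: every heel stands upright (within 0.15 rad) and at rest on the tray's floor, the dial's pointer tip is within 6 mm of the clip's mark, and the turntable stands at one full round (6.283 rad) within 0.2 rad (horizontal distance between dial_tip and clip_mark below 0.006 m and value of joint turntable between 6.0832 and 6.4832 rad and x of heelA_center in the frame of tray_in between -0.065 and 0.065 m and y of heelA_center in the frame of tray_in between -0.125 and 0.125 m and z of each of heelA_center, heelB_center, heelC_center in the frame of tray_in below 0.027 m and angle between each of heelA_center, heelB_center, heelC_center's own z axis and vertical below 0.15 rad and linear speed of each of heelA, heelB, heelC below 0.03 m/s and x of heelB_center in the frame of tray_in between -0.065 and 0.065 m and y of heelB_center in the frame of tray_in between -0.125 and 0.125 m and x of heelC_center in the frame of tray_in between -0.065 and 0.065 m and y of heelC_center in the frame of tray_in between -0.125 and 0.125 m); the robot touches nothing.
It fails at once if the last is moved more than 30 mm (distance of last from where it was at the start of the episode above 0.03 m).
It fails at once if the tin is moved more than 30 mm (distance of tin from where it was at the start of the episode above 0.03 m).
It fails at once if the awl is moved more than 30 mm (distance of awl from where it was at the start of the episode above 0.03 m).
Of heelA, heelB, heelC only 2 to 3 are there at a start; the rules pass over those that are not, and their reading is None.
At some moment in a run one of heelA, heelB, heelC may be knocked a few centimetres aside while the robot is not near it.
It also fails if it takes over 210 s, if anything falls off the work surface, if the arm or the gripper's body presses on something with over 40 N, if the wrist force passes 120 N, or if a joint passes its speed limit or range.

## Working session

There is one attempt and no reset: what is moved stays moved. The work goes in short steps, Python scripts to look and compute and a tool call to move; the robot and the scene stay as the last step left them, time stands still between calls to the robot, and variables do not carry over. Pictures are saved under pics/ and viewed, and the job is handed in when it is done.

Besides the shell and the picture viewer there is one more tool, called after "Emit:" as name(argument=value, ...), one argument or row to a line, values as JSON. send_rows: Moves the arm, as the interface text tells. Its arguments: {"type":"object","properties":{"motion":{"type":"array","items":{"type":"object","properties":{"dx":{"type":"number"},"dy":{"type":"number"},"dz":{"type":"number"},"ax":{"type":"number"},"ay":{"type":"number"},"az":{"type":"number"}}}},"hand":{"type":"number"}},"required":["motion"]}

```bash
mkdir -p pics; cat > h.py <<'E'
import numpy as np, cv2
from cell import robot, optics, ticket
from scipy.spatial.transform import Rotation as R
def cam(n):
    m=optics.camera_model(n)
    K=np.array([[m['fx'],0,m['cx']],[0,m['fy'],m['cy']],[0,0,1.]])
    r=np.array(m['rotation'],float)
    r=r if r.shape==(3,3) else R.from_rotvec(r).as_matrix()
    return K,np.array(m['dist_coeffs'],float),np.array(m['xyz'],float),r
def plane(n,uv,z):
    K,d,t,r=cam(n)
    p=cv2.undistortPoints(np.array(uv,float).reshape(-1,1,2),K,d).reshape(-1,2)
    v=np.c_[p,np.ones(len(p))]@r.T
    return t+v*((z-t[2])/v[:,2])[:,None]
def deproj(n,uv,dep):
    K,d,t,r=cam(n)
    uv=np.array(uv).reshape(-1,2)
    p=cv2.undistortPoints(uv.astype(float).reshape(-1,1,2),K,d).reshape(-1,2)
    z=np.array([dep[int(v),int(u)] for u,v in uv])
    return t+(np.c_[p,np.ones(len(p))]*z[:,None])@r.T
def proj(n,P):
    K,d,t,r=cam(n)
    q=(np.array(P,float).reshape(-1,3)-t)@r
    return cv2.projectPoints(q,np.zeros(3),np.zeros(3),K,d)[0].reshape(-1,2)
def cloud(n,dep):
    uu,vv=np.meshgrid(np.arange(512),np.arange(384))
    uv=np.c_[uu.ravel(),vv.ravel()]
    return deproj(n,uv,dep).reshape(384,512,3)
def grab(n,name):
    im,d=optics.grab_frame(n)
    cv2.imwrite(f'pics/{name}.png',im[:,:,::-1]); np.savez(f'pics/{name}.npz',im=im,d=d)
    return im,d
def st():
    s=robot.observe()
    print('t',round(s['t'],2),'p',np.round(s['eef_pos'],4),'o',np.round(s['orientation'],3),'f',np.round(s['force'],1),'w',round(s['width'],4),'j',np.round(s['joint_positions'],2))
    return s
E
python3 - <<'E'
from h import *
print(optics.camera_model('scene'));print(optics.camera_model('top'))
for n in('scene','top'):
    im,d=grab(n,n+'0')
    cv2.imwrite(f'pics/{n}0b.png',cv2.resize(im[:,:,::-1],(800,600),interpolation=cv2.INTER_CUBIC))
st()
E
```

```text
{'fx': 473.320243595832, 'fy': 473.320243595832, 'cx': 255.9048746397331, 'cy': 189.2039330844192, 'dist_coeffs': array([0.04858023, 0.        , 0.        , 0.        , 0.        ]), 'xyz': array([1.54342659, 0.13729206, 0.84295021]), 'rotation': array([-1.49266581, -1.84928551,  0.9273408 ])}
{'fx': 441.30152244427734, 'fy': 441.30152244427734, 'cx': 254.46897428117967, 'cy': 192.09205286481804, 'dist_coeffs': array([-0.15574611,  0.        ,  0.        ,  0.        ,  0.        ]), 'xyz': array([ 0.34242973, -0.06364155,  1.31468436]), 'rotation': array([-2.15212395,  2.1392062 , -0.14455248])}
t 0.1 p [ 0.1379 -0.48    0.2305] o [-2.509e+00  1.889e+00  2.000e-03] f [-1.1 -0.2 -0.2] w 0.0858 j [-1.29  0.24  0.    1.34 -0.    1.57]
```

View pics/scene0b.png

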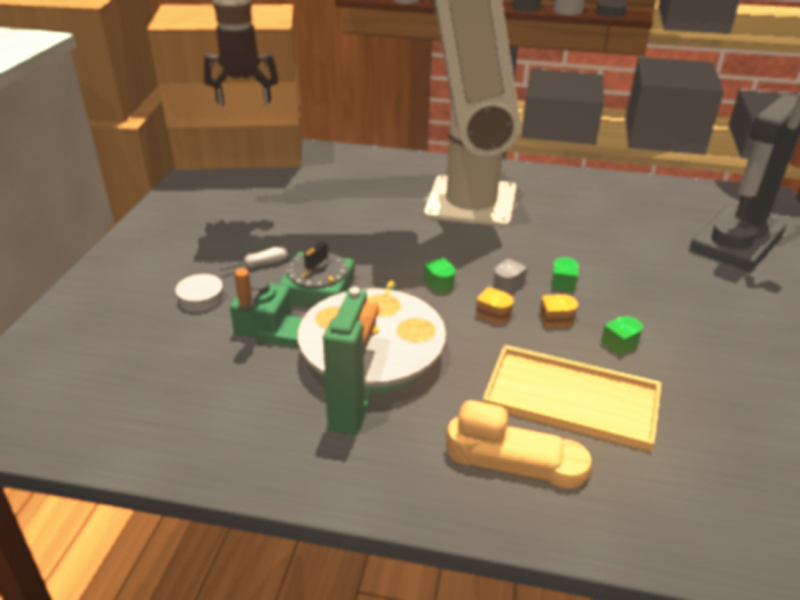

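View pics/top0b.png

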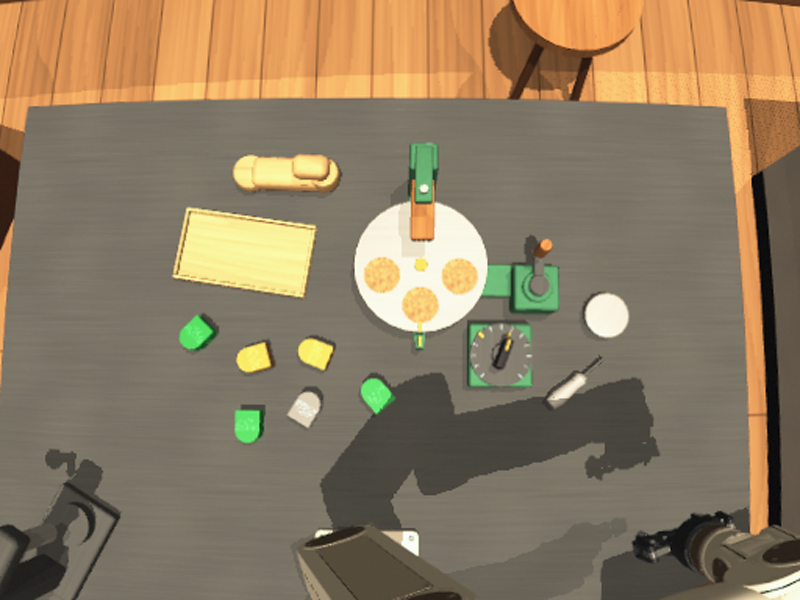

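```bash
python3 - <<'E'
from h import *
a=np.load('pics/top0.npz')['im'];b=np.load('pics/scene0.npz')['im']
def crop(i,x0,y0,x1,y1,w,h): return cv2.resize(i[y0:y1,x0:x1,::-1],(w,h),interpolation=cv2.INTER_CUBIC)
c1=crop(a,290,200,350,260,400,300*400//300)[:300] if 0 else crop(a,290,200,350,255,400,366)
c2=crop(a,140,205,220,255,400,250)
c3=crop(b,150,150,235,205,400,259)
c4=crop(b,265,160,420,230,400,181)
L=np.zeros((600,800,3),np.uint8)
L[:340,:400]=c1[:340];L[340:590,:400]=c2;L[:259,400:]=c3;L[300:481,400:]=c4
cv2.imwrite('pics/crop1.png',L)
E
```

```text
(no output)
```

View pics/crop1.png

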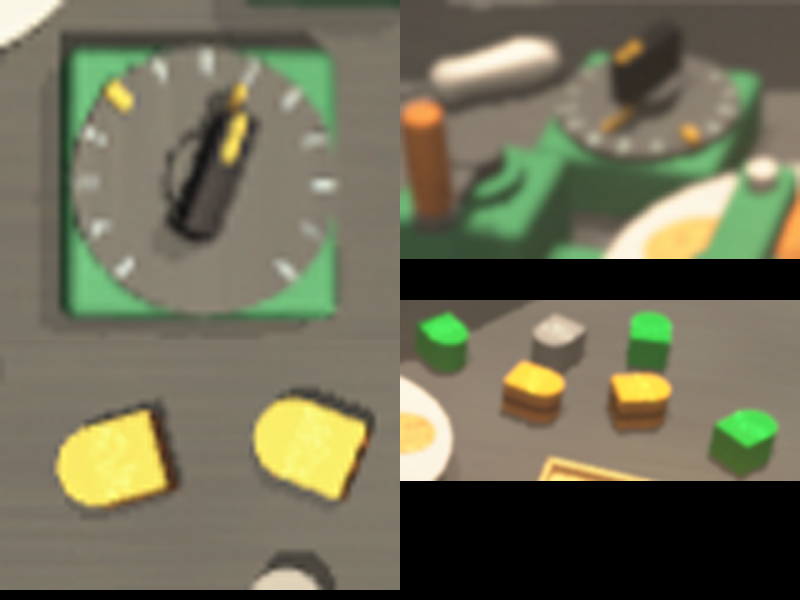

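The top view at 800x600 shows these candidates:
- Brass-topped heels at (254,357) and (316,352), both upright with wooden sides. These are the targets.
- Look-alikes to leave alone: green at (197,333), (248,425) and (377,395), grey at (306,408).
- Only two heels are present. The clip is the brass block at (481,336), up-left of the dial, and the pointer stands up-right at about (510,340).

Next I measure.

```bash
cat > meas.py <<'E'
from h import *
def heels(im,n='top',lo=(20,120,120),hi=(30,255,255)):
    hsv=cv2.cvtColor(im,cv2.COLOR_RGB2HSV)
    m=cv2.inRange(hsv,lo,hi)
    cs,_=cv2.findContours(m,cv2.RETR_EXTERNAL,cv2.CHAIN_APPROX_NONE)
    out=[]
    for c in cs:
        if cv2.contourArea(c)>8: out.append(c)
    return m,out
def heelpose(c,z,n='top'):
    p=plane(n,c.reshape(-1,2),z)[:,:2]
    r=cv2.minAreaRect((p*1000).astype(np.float32))
    b=cv2.boxPoints(r)/1000; ctr=np.array(r[0])/1000
    # long axis
    e0=b[1]-b[0]; e1=b[2]-b[1]
    e=e0 if np.linalg.norm(e0)>np.linalg.norm(e1) else e1
    e/=np.linalg.norm(e)
    M=cv2.moments((p*10000).astype(np.float32).reshape(-1,1,2)); cen=np.array([M['m10']/M['m00'],M['m01']/M['m00']])/10000
    if (cen-ctr)@e>0: e=-e   # centroid is toward the flat end; e points to the round end
    return ctr,e,np.array(r[1]),cen
E
python3 - <<'E'
from meas import *
a=np.load('pics/top0.npz');im,d=a['im'],a['d']
hsv=cv2.cvtColor(im,cv2.COLOR_RGB2HSV)
print(hsv[229,162],hsv[226,202],hsv[215,308],hsv[160,170])
m,cs=heels(im)
for c in cs:
    M=cv2.moments(c);u,v=M['m10']/M['m00'],M['m01']/M['m00']
    print(round(u,1),round(v,1),cv2.contourArea(c),cv2.boundingRect(c))
    if 150<cv2.contourArea(c)<900:
        print('  ',[np.round(x,4) for x in heelpose(c,0.04)])
P=cloud('top',d)
for u,v in((162,229),(202,226),(269,185),(160,160),(320,225),(346,158)): print(u,v,np.round(P[v,u],4))
# z height map picture
Z=P[:,:,2]; cv2.imwrite('pics/z.png',np.clip(Z*1200,0,255).astype(np.uint8))
# turntable: z 0.045..0.065
def fit(mask,z,name):
    k=cv2.findContours(mask.astype(np.uint8),cv2.RETR_EXTERNAL,cv2.CHAIN_APPROX_NONE)[0]
    k=max(k,key=cv2.contourArea); p=plane('top',k.reshape(-1,2),z)[:,:2]
    return p
E
```

```text
[ 29 135 250] [ 29 136 250] [ 26 152 243] [ 29  88 250]
162.0 228.8 283.0 (151, 219, 23, 19)
   [array([0.4129, 0.2154]), array([-0.2841,  0.9588], dtype=float32), array([47.8657, 61.3404]), array([0.4135, 0.2133])]
324.7 220.5 10.5 (323, 217, 4, 8)
201.3 225.4 285.5 (191, 216, 22, 21)
   [array([0.4255, 0.1001]), array([0.3591, 0.9333], dtype=float32), array([61.3976, 47.2412]), array([0.4245, 0.0982])]
268.4 195.4 133.5 (258, 184, 22, 28)
294.6 177.1 127.0 (283, 166, 22, 22)
268.9 168.9 33.0 (266, 166, 7, 7)
244.8 176.7 124.0 (233, 165, 22, 21)
125.3 57.1 22.0 (124, 53, 4, 10)
407.6 53.4 22.5 (406, 47, 4, 14)
257.4 54.7 47.0 (255, 47, 6, 15)
162 229 [0.413  0.2136 0.0379]
202 226 [0.4232 0.0969 0.0334]
269 185 [ 0.5423 -0.0973  0.0511]
160 160 [0.6248 0.2339 0.0071]
320 225 [ 0.424  -0.2379  0.0946]
346 158 [ 0.6019 -0.3036  0.1507]
```

View pics/z.png

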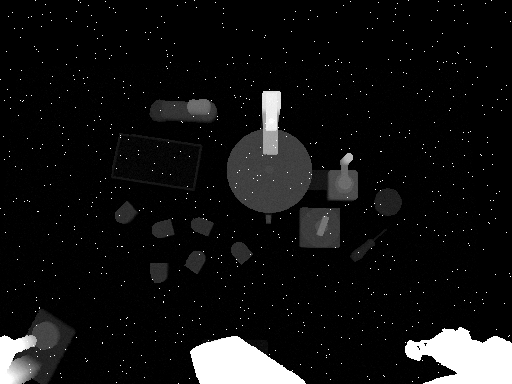

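```bash
python3 - <<'E'
from meas import *
from scipy.optimize import least_squares
a=np.load('pics/top0.npz');im,d=a['im'],a['d']
hsv=cv2.cvtColor(im,cv2.COLOR_RGB2HSV)
P=cloud('top',d);Z=cv2.medianBlur(P[:,:,2].astype(np.float32),3)
def circ(p,r0=None):
    c=p.mean(0)
    f=lambda q:np.hypot(*(p-q[:2]).T)-q[2]
    s=least_squares(f,[*c,.1],loss='soft_l1',f_scale=.002);return s.x,np.abs(s.fun).mean()
# turntable by white colour
m=((hsv[:,:,1]<40)&(hsv[:,:,2]>190)).astype(np.uint8)
m[:120]=0; m[230:]=0; m[:,:215]=0; m[:,325:]=0
k=max(cv2.findContours(m,cv2.RETR_EXTERNAL,cv2.CHAIN_APPROX_NONE)[0],key=cv2.contourArea)
h=cv2.convexHull(k).reshape(-1,2)
p=plane('top',k.reshape(-1,2),.055)[:,:2]
q,_=circ(p); 
for i in range(5):
    w=np.abs(np.hypot(*(p-q[:2]).T)-q[2])<.006; q,e=circ(p[w])
print('table',np.round(q,4),e,w.sum())
T=q[:2]
# pads
pads=[]
_,cs=heels(im)
for c in cs:
    x=cv2.moments(c);u,v=x['m10']/x['m00'],x['m01']/x['m00']
    if 230<u<310 and 160<v<205:
        pp=plane('top',c.reshape(-1,2),.055)[:,:2]
        qq=circ(pp)[0]; print('pad',np.round(qq,4),'from axis',np.round((qq[:2]-T),4),np.hypot(*(qq[:2]-T)),np.degrees(np.arctan2(*(qq[:2]-T)[::-1])))
# hub
# grip top
m=(Z>.13)&(np.indices(Z.shape)[1]>325)&(np.indices(Z.shape)[1]<365)&(np.indices(Z.shape)[0]<180)
vv,uu=np.nonzero(m); print('grip px',uu.mean(),vv.mean(),len(uu)); 
hh=cv2.inRange(hsv,(5,100,60),(18,255,255));hh[:,:325]=0;hh[:,365:]=0;hh[200:]=0;hh[:140]=0
k=max(cv2.findContours(hh,cv2.RETR_EXTERNAL,cv2.CHAIN_APPROX_NONE)[0],key=cv2.contourArea)
print('grip contour',cv2.boundingRect(k),k.reshape(-1,2).tolist())
print(np.round(P[vv,uu],3)[:30])
# dial plate hull by Z .045-.06
m=((Z>.042)&(Z<.2)).astype(np.uint8);m[:,:295]=0;m[:,345:]=0;m[:203]=0;m[255:]=0
k=max(cv2.findContours(m,cv2.RETR_EXTERNAL,cv2.CHAIN_APPROX_NONE)[0],key=cv2.contourArea)
r=cv2.minAreaRect((plane('top',k.reshape(-1,2),.05)[:,:2]*1000).astype(np.float32));print('dialbox',r)
m=((Z>.08)).astype(np.uint8);m[:,:295]=0;m[:,345:]=0;m[:203]=0;m[255:]=0
k=max(cv2.findContours(m,cv2.RETR_EXTERNAL,cv2.CHAIN_APPROX_NONE)[0],key=cv2.contourArea)
r=cv2.minAreaRect((plane('top',k.reshape(-1,2),.098)[:,:2]*1000).astype(np.float32));print('knob',r)
# brass in dial
hb=cv2.inRange(hsv,(15,90,90),(32,255,255));hb[:,:295]=0;hb[:,345:]=0;hb[:203]=0;hb[255:]=0
for c in cv2.findContours(hb,cv2.RETR_EXTERNAL,cv2.CHAIN_APPROX_NONE)[0]:
    b=np.array(cv2.boundingRect(c));ctr=c.reshape(-1,2).mean(0);print('brass',b,ctr,[np.round(plane('top',[ctr],z)[0][:2],4).tolist() for z in(.054,.06,.098)])
# white ticks
mt=((hsv[:,:,1]<45)&(hsv[:,:,2]>160)).astype(np.uint8);mt[:,:300]=0;mt[:,342:]=0;mt[:206]=0;mt[250:]=0
for c in cv2.findContours(mt,cv2.RETR_EXTERNAL,cv2.CHAIN_APPROX_NONE)[0]:
    ctr=c.reshape(-1,2).mean(0);print('tick',ctr,np.round(plane('top',[ctr],.053)[0][:2],4))
# tray
m=cv2.inRange(hsv,(15,40,120),(35,255,255));m[:125]=0;m[195:]=0;m[:,:100]=0;m[:,208:]=0
k=max(cv2.findContours(m,cv2.RETR_EXTERNAL,cv2.CHAIN_APPROX_NONE)[0],key=cv2.contourArea)
r=cv2.minAreaRect((plane('top',k.reshape(-1,2),.02)[:,:2]*1000).astype(np.float32));print('tray',r,cv2.boxPoints(r))
E
```

```text
table [ 0.5875 -0.097   0.1221] 0.0007832516696270427 218
pad [ 0.5121 -0.0963  0.0241] from axis [-0.0754  0.0007] 0.07539527058802246 179.48100699561613
pad [ 0.5675 -0.1705  0.0242] from axis [-0.02   -0.0735] 0.07619585524395651 -105.2142444145498
pad [ 0.5889 -0.097   0.0096] from axis [0.0014 0.    ] 0.0013673161326062677 0.11261620763341446
pad [ 0.5684 -0.026   0.0235] from axis [-0.0192  0.071 ] 0.07353068695942909 105.09859167047834
grip px 347.9054054054054 157.6081081081081 74
grip contour (342, 153, 12, 12) [[347, 153], [346, 154], [345, 155], [344, 156], [343, 157], [343, 158], [342, 159], [342, 160], [342, 161], [342, 162], [342, 163], [343, 164], [344, 164], [345, 164], [346, 164], [347, 164], [348, 163], [349, 162], [350, 161], [351, 160], [352, 159], [352, 158], [353, 157], [353, 156], [352, 155], [352, 154], [351, 153], [350, 153], [349, 153], [348, 153]]
[[ 0.617 -0.308  0.146]
 [ 0.614 -0.308  0.157]
 [ 0.615 -0.312  0.154]
 [ 0.615 -0.314  0.153]
 [ 0.613 -0.304  0.151]
 [ 0.612 -0.306  0.156]
 [ 0.612 -0.309  0.154]
 [ 0.612 -0.311  0.155]
 [ 0.612 -0.314  0.15
[... 884 characters left out ...]
 -0.2085], [0.457, -0.2078], [0.4535, -0.2034]]
tick [332.5 240. ] [ 0.3839 -0.2794]
tick [308.2 239.8] [ 0.3844 -0.2096]
tick [336. 234.] [ 0.401  -0.2898]
tick [304.4 233.8] [ 0.4015 -0.1988]
tick [338.  227.5] [ 0.4197 -0.2958]
tick [303. 227.] [ 0.4209 -0.1949]
tick [336.5 220.5] [ 0.4398 -0.2918]
tick [304. 220.] [ 0.441  -0.1979]
tick [333.2 214.2] [ 0.458  -0.2825]
tick [327.33333333 210.5       ] [ 0.4686 -0.2656]
tick [313.6 209.8] [ 0.4705 -0.2259]
tick [320.5 209. ] [ 0.4729 -0.2459]
tray ((626.4448852539062, 256.1993408203125), (216.59469604492188, 339.6363220214844), 0.34179791808128357) [[517.1364  425.3684 ]
 [519.16254  85.73816]
 [735.75336  87.03027]
 [733.72723 426.66052]]
```

```bash
python3 - <<'E'
from meas import *
from scipy.optimize import least_squares
a=np.load('pics/top0.npz');im,d=a['im'],a['d']
hsv=cv2.cvtColor(im,cv2.COLOR_RGB2HSV)
P=cloud('top',d);Z=cv2.medianBlur(P[:,:,2].astype(np.float32),3)
t=np.array([[.3839,-.2794],[.3844,-.2096],[.401,-.2898],[.4015,-.1988],[.4197,-.2958],[.4209,-.1949],[.4398,-.2918],[.441,-.1979],[.458,-.2825],[.4686,-.2656],[.4705,-.2259],[.4729,-.2459]])
s=least_squares(lambda q:np.hypot(*(t-q[:2]).T)-q[2],[.42,-.245,.05]).x
print('dial c',s); D=s[:2]
print('clip ang',np.degrees(np.arctan2(-.2078-D[1],.457-D[0])),np.hypot(-.2078-D[1],.457-D[0]))
# tip: lower brass seg
for uv in ([325.5,213],[325.5,214]):
    p=plane('top',[uv],.056)[0][:2]-D; print('tip',np.degrees(np.arctan2(p[1],p[0])),np.hypot(*p))
# grip top: circle pixels at upper right of contour
m=((Z>.135)).astype(np.uint8);m[:,:330]=0;m[:,365:]=0;m[180:]=0;m[:130]=0
vv,uu=np.nonzero(m); q=P[vv,uu]; q=q[(q[:,2]>.148)&(q[:,2]<.162)]; print('grip top',q.mean(0),q.min(0),q.max(0))
# crank boss: brass-less; block outline
m=((Z>.05)).astype(np.uint8);m[:,:325]=0;m[:,362:]=0;m[203:]=0;m[168:]*=1;m[:168]=0
k=max(cv2.findContours(m,cv2.RETR_EXTERNAL,cv2.CHAIN_APPROX_NONE)[0],key=cv2.contourArea);vv,uu=np.nonzero(m)
print('block z',np.percentile(Z[vv,uu],[10,50,90]))
r=cv2.minAreaRect((plane('top',k.reshape(-1,2),.08)[:,:2]*1000).astype(np.float32));print('block',r)
# tray
m=cv2.inRange(hsv,(15,40,120),(35,255,255));m[:132]=0;m[192:]=0;m[:,:108]=0;m[:,205:]=0
m=((Z>.003)&(Z<.04)).astype(np.uint8)*cv2.inRange(hsv,(15,60,120),(35,255,255));m[:128]=0;m[195:]=0;m[:,:105]=0;m[:,208:]=0
k=max(cv2.findContours(m,cv2.RETR_EXTERNAL,cv2.CHAIN_APPROX_NONE)[0],key=cv2.contourArea)
r=cv2.minAreaRect((plane('top',k.reshape(-1,2),.02)[:,:2]*1000).astype(np.float32));print('tray',r,cv2.boxPoints(r).tolist())
s=st();Rm=R.from_rotvec(s['orientation']).as_matrix();print('toolx az',np.degrees(np.arctan2(Rm[1,0],Rm[0,0])),Rm[:,2])
# neighbours
for uv in((126,213),(159,272),(196,261),(241,253)):print(uv,np.round(P[uv[1],uv[0]],3))
E
```

```text
dial c [ 0.42234344 -0.24487518  0.0508531 ]
clip ang 46.93114538538892 0.05075082833002318
tip -20.971885054666874 0.041495567322379155
tip -22.44066853099453 0.03880277718955613
grip top [ 0.60478407 -0.31041666  0.15319653] [ 0.59427227 -0.31980774  0.14802938] [ 0.61530622 -0.3005836   0.15857919]
block z [0.0614305  0.06547096 0.08975402]
block ((543.5789184570312, -307.0893859863281), (89.51950073242188, 84.13349151611328), 0.26700475811958313)
tray ((619.5227661132812, 243.9326629638672), (265.5025329589844, 145.5110321044922), 81.26103973388672) [[527.4425659179688, 123.7764892578125], [671.2643432617188, 101.6685791015625], [711.6029663085938, 364.0888366699219], [567.7811889648438, 386.1967468261719]]
t 0.1 p [ 0.1379 -0.48    0.2305] o [-2.509e+00  1.889e+00  2.000e-03] f [-1.1 -0.2 -0.2] w 0.0858 j [-1.29  0.24  0.    1.34 -0.    1.57]
toolx az -73.96791605849756 [-5.31095728e-04  1.74839411e-03 -9.99998331e-01]
(126, 213) [0.459 0.323 0.04 ]
(159, 272) [0.289 0.218 0.04 ]
(196, 261) [0.322 0.112 0.038]
(241, 253) [ 0.346 -0.018  0.042]
```

Emit:
send_rows(
  motion=[
    {"dx":0.028,"dy":0.0235,"dz":-0.004,"az":-3.7},
    {"dx":0.028,"dy":0.0235,"dz":-0.004,"az":-3.7},
    {"dx":0.028,"dy":0.0235,"dz":-0.004,"az":-3.7},
    {"dx":0.028,"dy":0.0235,"dz":-0.004,"az":-3.7},
    {"dx":0.028,"dy":0.0235,"dz":-0.004,"az":-3.7},
    {"dx":0.028,"dy":0.0235,"dz":-0.004,"az":-3.7},
    {"dx":0.028,"dy":0.0235,"dz":-0.004,"az":-3.7},
    {"dx":0.028,"dy":0.0235,"dz":-0.004,"az":-3.7},
    {"dx":0.028,"dy":0.0235,"dz":-0.004,"az":-3.7},
    {"dx":0.028,"dy":0.0235,"dz":-0.004,"az":-3.7},
  ],
  hand=0,
)

```text
validation failed for argument at $.mo...
```

Emit:
send_rows(
  motion=[
    {"dx":0.028,"dy":0.0235,"dz":-0.004,"ax":0,"ay":0,"az":-3.7},
    {"dx":0.028,"dy":0.0235,"dz":-0.004,"ax":0,"ay":0,"az":-3.7},
    {"dx":0.028,"dy":0.0235,"dz":-0.004,"ax":0,"ay":0,"az":-3.7},
    {"dx":0.028,"dy":0.0235,"dz":-0.004,"ax":0,"ay":0,"az":-3.7},
    {"dx":0.028,"dy":0.0235,"dz":-0.004,"ax":0,"ay":0,"az":-3.7},
    {"dx":0.028,"dy":0.0235,"dz":-0.004,"ax":0,"ay":0,"az":-3.7},
    {"dx":0.028,"dy":0.0235,"dz":-0.004,"ax":0,"ay":0,"az":-3.7},
    {"dx":0.028,"dy":0.0235,"dz":-0.004,"ax":0,"ay":0,"az":-3.7},
    {"dx":0.028,"dy":0.0235,"dz":-0.004,"ax":0,"ay":0,"az":-3.7},
    {"dx":0.028,"dy":0.0235,"dz":-0.004,"ax":0,"ay":0,"az":-3.7},
  ],
  hand=0,
)

```text
t: 0.93
eef_pos: [0.4202, -0.2371, 0.1853]
orientation: [1.715, -2.631, -0.011]
force: [-0.4, -0.0, -0.1]
width: 0.0858
```

```bash
cat >> h.py <<'E'
def tp():
    s=robot.observe();M=R.from_rotvec(s['orientation']).as_matrix()
    print('t',round(s['t'],2),'p',np.round(s['eef_pos'],4),'az',round(np.degrees(np.arctan2(M[1,0],M[0,0])),2),'zdir',np.round(M[:,2],3),'f',np.round(s['force'],1),'w',round(s['width'],4),'j',np.round(s['joint_positions'],2))
    return s
E
python3 -c "
from h import *
tp()"
```

```text
t 0.93 p [ 0.4202 -0.2371  0.1853] az -113.79 zdir [-0.005  0.005 -1.   ] f [-0.4 -0.  -0.1] w 0.0858 j [-0.51  0.24 -0.12  1.22  0.    3.04]
```

Emit:
send_rows(
  motion=[
    {"dx":0.002,"dy":-0.008,"dz":0,"ax":0,"ay":0,"az":2.6},
    {"dx":0,"dy":0,"dz":-0.01,"ax":0,"ay":0,"az":0},
    {"dx":0,"dy":0,"dz":-0.014,"ax":0,"ay":0,"az":0},
    {"dx":0,"dy":0,"dz":-0.014,"ax":0,"ay":0,"az":0},
    {"dx":0,"dy":0,"dz":-0.014,"ax":0,"ay":0,"az":0},
    {"dx":0,"dy":0,"dz":-0.014,"ax":0,"ay":0,"az":0},
    {"dx":0,"dy":0,"dz":-0.014,"ax":0,"ay":0,"az":0},
    {"dx":0,"dy":0,"dz":-0.014,"ax":0,"ay":0,"az":0},
    {"dx":0,"dy":0,"dz":-0.01,"ax":0,"ay":0,"az":0},
    {"dx":0,"dy":0,"dz":0,"ax":0,"ay":0,"az":0},
  ],
  hand=0,
)

```text
t: 1.77
eef_pos: [0.4273, -0.2343, 0.072]
orientation: [1.798, -2.574, -0.023]
force: [-0.8, -0.0, -0.1]
width: 0.0856
```

```bash
python3 -c "
from h import *
tp()"
```

```text
t 1.77 p [ 0.4273 -0.2343  0.072 ] az -110.13 zdir [-0.01   0.011 -1.   ] f [-0.8 -0.  -0.1] w 0.0856 j [-0.5   0.36 -0.28  0.95  0.    2.99]
```

Emit:
send_rows(
  motion=[
    {"dx":-0.005,"dy":-0.0106,"dz":0,"ax":-0.6,"ay":-0.6,"az":-1},
    {"dx":0,"dy":0,"dz":0,"ax":0,"ay":0,"az":0},
    {"dx":0,"dy":0,"dz":0,"ax":0,"ay":0,"az":0},
    {"dx":0,"dy":0,"dz":0,"ax":0,"ay":0,"az":0},
    {"dx":0,"dy":0,"dz":0,"ax":0,"ay":0,"az":0},
    {"dx":0,"dy":0,"dz":0,"ax":0,"ay":0,"az":0},
    {"dx":0,"dy":0,"dz":0,"ax":0,"ay":0,"az":0},
    {"dx":0,"dy":0,"dz":0,"ax":0,"ay":0,"az":0},
    {"dx":0,"dy":0,"dz":0,"ax":0,"ay":0,"az":0},
    {"dx":0,"dy":0,"dz":0,"ax":0,"ay":0,"az":0},
  ],
)

```text
t: 2.6
eef_pos: [0.4231, -0.2472, 0.075]
orientation: [-1.772, 2.591, -0.009]
force: [-0.5, 1.1, -0.0]
width: 0.0856
```

```bash
python3 -c "
from h import *
tp()"
```

```text
t 2.6 p [ 0.4231 -0.2472  0.075 ] az -111.27 zdir [ 0.005 -0.003 -1.   ] f [-0.5  1.1 -0. ] w 0.0856 j [-0.53  0.35 -0.29  0.93  0.    2.98]
```

Emit:
send_rows(
  motion=[
    {"dx":0,"dy":0.002,"dz":-0.006,"ax":0,"ay":0,"az":0},
    {"dx":0,"dy":0,"dz":0,"ax":0,"ay":0,"az":0},
    {"dx":0,"dy":0,"dz":0,"ax":0,"ay":0,"az":0},
    {"dx":0,"dy":0,"dz":0,"ax":0,"ay":0,"az":0},
    {"dx":0,"dy":0,"dz":0,"ax":0,"ay":0,"az":0},
    {"dx":0,"dy":0,"dz":0,"ax":0,"ay":0,"az":0},
    {"dx":0,"dy":0,"dz":0,"ax":0,"ay":0,"az":0},
    {"dx":0,"dy":0,"dz":0,"ax":0,"ay":0,"az":0},
    {"dx":0,"dy":0,"dz":0,"ax":0,"ay":0,"az":0},
    {"dx":0,"dy":0,"dz":0,"ax":0,"ay":0,"az":0},
  ],
  hand=1,
)

```text
t: 3.43
eef_pos: [0.4223, -0.2458, 0.0682]
orientation: [-1.773, 2.594, -0.009]
force: [-0.2, -0.9, 0.3]
width: 0.0156
```

```bash
python3 -c "
from h import *
tp()"
```

```text
t 3.43 p [ 0.4223 -0.2458  0.0682] az -111.3 zdir [ 0.003 -0.005 -1.   ] f [-0.2 -0.9  0.3] w 0.0156 j [-0.53  0.35 -0.3   0.91 -0.    2.99]
```

Emit:
send_rows(
  motion=[
    {"dx":0,"dy":0,"dz":0,"ax":0,"ay":0,"az":6},
    {"dx":0,"dy":0,"dz":0,"ax":0,"ay":0,"az":6},
    {"dx":0,"dy":0,"dz":0,"ax":0,"ay":0,"az":6},
    {"dx":0,"dy":0,"dz":0,"ax":0,"ay":0,"az":6},
    {"dx":0,"dy":0,"dz":0,"ax":0,"ay":0,"az":6},
    {"dx":0,"dy":0,"dz":0,"ax":0,"ay":0,"az":6},
    {"dx":0,"dy":0,"dz":0,"ax":0,"ay":0,"az":6},
    {"dx":0,"dy":0,"dz":0,"ax":0,"ay":0,"az":6},
    {"dx":0,"dy":0,"dz":0,"ax":0,"ay":0,"az":6},
    {"dx":0,"dy":0,"dz":0,"ax":0,"ay":0,"az":0},
  ],
)

```text
t: 4.27
eef_pos: [0.4224, -0.2462, 0.0682]
orientation: [-2.787, 1.444, -0.008]
force: [0.3, -0.2, 0.1]
width: 0.0151
```

```bash
python3 -c "
from h import *
tp()"
```

```text
t 4.27 p [ 0.4224 -0.2462  0.0682] az -54.76 zdir [ 0.006 -0.    -1.   ] f [ 0.3 -0.2  0.1] w 0.0151 j [-0.53  0.35 -0.3   0.92  0.    2.  ]
```

Emit:
send_rows(
  motion=[
    {"dx":0,"dy":0,"dz":0,"ax":0,"ay":0,"az":4},
    {"dx":0,"dy":0,"dz":0,"ax":0,"ay":0,"az":4},
    {"dx":0,"dy":0,"dz":0,"ax":0,"ay":0,"az":2.7},
    {"dx":0,"dy":0,"dz":0,"ax":0,"ay":0,"az":1},
    {"dx":0,"dy":0,"dz":0,"ax":0,"ay":0,"az":0},
    {"dx":0,"dy":0,"dz":0,"ax":0,"ay":0,"az":0},
    {"dx":0,"dy":0,"dz":0,"ax":0,"ay":0,"az":0},
    {"dx":0,"dy":0,"dz":0,"ax":0,"ay":0,"az":0},
    {"dx":0,"dy":0,"dz":0,"ax":0,"ay":0,"az":0},
    {"dx":0,"dy":0,"dz":0,"ax":0,"ay":0,"az":0},
  ],
)

```text
t: 5.1
eef_pos: [0.4224, -0.2462, 0.0682]
orientation: [-2.914, 1.166, -0.008]
force: [0.8, -0.8, 0.5]
width: 0.0152
```

```bash
python3 -c "
from h import *
tp()"
```

```text
t 5.1 p [ 0.4224 -0.2462  0.0682] az -43.61 zdir [ 0.005  0.001 -1.   ] f [ 0.8 -0.8  0.5] w 0.0152 j [-0.53  0.35 -0.3   0.92  0.    1.8 ]
```

Emit:
send_rows(
  motion=[
    {"dx":0,"dy":0,"dz":0,"ax":0,"ay":0,"az":0},
    {"dx":0,"dy":0,"dz":0,"ax":0,"ay":0,"az":0},
    {"dx":0,"dy":0,"dz":0,"ax":0,"ay":0,"az":0},
    {"dx":0,"dy":0,"dz":0,"ax":0,"ay":0,"az":0},
    {"dx":0,"dy":0,"dz":0,"ax":0,"ay":0,"az":0},
    {"dx":0,"dy":0,"dz":0.015,"ax":0,"ay":0,"az":0},
    {"dx":0,"dy":0,"dz":0.02,"ax":0,"ay":0,"az":0},
    {"dx":0,"dy":0,"dz":0.025,"ax":0,"ay":0,"az":0},
    {"dx":0,"dy":0.02,"dz":0.025,"ax":0,"ay":0,"az":0},
    {"dx":0,"dy":0.035,"dz":0.02,"ax":0,"ay":0,"az":0},
  ],
  hand=0,
)

```text
t: 5.93
eef_pos: [0.419, -0.1916, 0.1715]
orientation: [-2.909, 1.178, 0.008]
force: [2.0, 0.4, 0.1]
width: 0.0854
```

```bash
python3 -c "
from h import *
tp()"
```

```text
t 5.93 p [ 0.419  -0.1916  0.1715] az -44.09 zdir [-0.004  0.005 -1.   ] f [2.  0.4 0.1] w 0.0854 j [-0.43  0.2  -0.2   1.17  0.    1.91]
```

Emit:
send_rows(
  motion=[
    {"dx":0.001,"dy":0.032,"dz":-0.003,"ax":0,"ay":0,"az":2.5},
    {"dx":0.001,"dy":0.032,"dz":-0.003,"ax":0,"ay":0,"az":2.5},
    {"dx":0.001,"dy":0.032,"dz":-0.003,"ax":0,"ay":0,"az":2.5},
    {"dx":0.001,"dy":0.032,"dz":-0.003,"ax":0,"ay":0,"az":2.5},
    {"dx":0.001,"dy":0.032,"dz":-0.003,"ax":0,"ay":0,"az":2.5},
    {"dx":0.001,"dy":0.032,"dz":-0.003,"ax":0,"ay":0,"az":2.5},
    {"dx":0.001,"dy":0.032,"dz":-0.003,"ax":0,"ay":0,"az":2.5},
    {"dx":0.001,"dy":0.032,"dz":-0.003,"ax":0,"ay":0,"az":2.5},
    {"dx":0.001,"dy":0.025,"dz":-0.003,"ax":0,"ay":0,"az":2},
    {"dx":0,"dy":0,"dz":0,"ax":0,"ay":0,"az":0},
  ],
)

```text
t: 6.77
eef_pos: [0.4316, 0.1039, 0.1528]
orientation: [-3.079, 0.571, -0.024]
force: [0.1, -0.4, 0.1]
width: 0.0856
```

```bash
python3 - <<'E'
from meas import *
tp()
im,d=grab('top','top1')
_,cs=heels(im)
for c in cs:
    if 150<cv2.contourArea(c)<900: print(cv2.boundingRect(c),[np.round(x,4) for x in heelpose(c,0.04)])
cv2.imwrite('pics/c2.png',cv2.resize(im[150:300,130:360,::-1],(800,522),interpolation=cv2.INTER_CUBIC))
E
```

```text
t 6.77 p [0.4316 0.1039 0.1528] az -21.03 zdir [ 0.017  0.007 -1.   ] f [ 0.1 -0.4  0.1] w 0.0856 j [ 0.23  0.17 -0.3   1.09  0.    2.17]
```

View pics/c2.png

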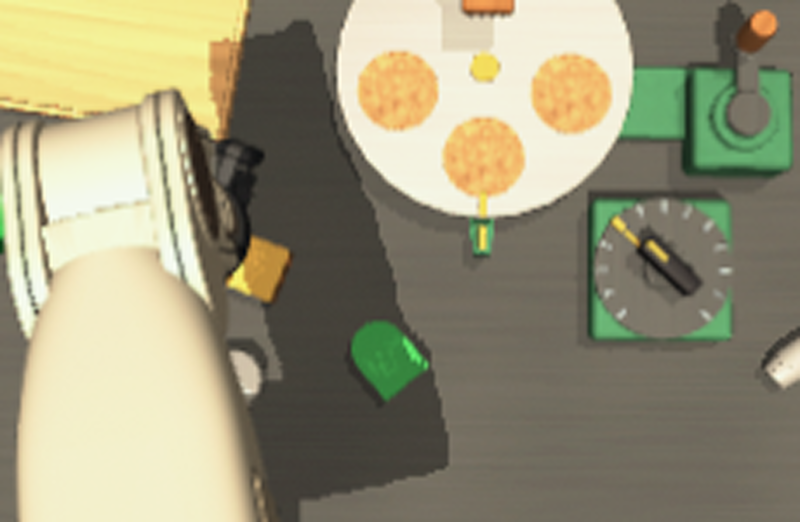

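Emit:
send_rows(
  motion=[
    {"dx":-0.005,"dy":-0.003,"dz":0,"ax":-0.4,"ay":0.8,"az":0},
    {"dx":0,"dy":0,"dz":-0.01,"ax":0,"ay":0,"az":0},
    {"dx":0,"dy":0,"dz":-0.014,"ax":0,"ay":0,"az":0},
    {"dx":0,"dy":0,"dz":-0.014,"ax":0,"ay":0,"az":0},
    {"dx":0,"dy":0,"dz":-0.014,"ax":0,"ay":0,"az":0},
    {"dx":0,"dy":0,"dz":-0.014,"ax":0,"ay":0,"az":0},
    {"dx":0,"dy":0,"dz":-0.014,"ax":0,"ay":0,"az":0},
    {"dx":0,"dy":0,"dz":-0.01,"ax":0,"ay":0,"az":0},
    {"dx":0,"dy":0,"dz":0,"ax":0,"ay":0,"az":0},
    {"dx":0,"dy":0,"dz":0,"ax":0,"ay":0,"az":0},
  ],
)

```text
t: 7.65
eef_pos: [0.4248, 0.087, 0.0619]
orientation: [3.075, -0.605, 0.001]
force: [1.2, -0.1, 0.2]
width: 0.0858
```

```bash
python3 -c "
from h import *
tp()"
```

```text
t 7.65 p [0.4248 0.087  0.0619] az -22.27 zdir [-0.001 -0.008 -1.   ] f [ 1.2 -0.1  0.2] w 0.0858 j [ 0.21  0.27 -0.44  0.86 -0.01  2.17]
```

Emit:
send_rows(
  motion=[
    {"dx":0.001,"dy":0.011,"dz":0,"ax":0.4,"ay":0,"az":1},
    {"dx":0,"dy":0,"dz":0,"ax":0,"ay":0,"az":0},
    {"dx":0,"dy":0,"dz":0,"ax":0,"ay":0,"az":0},
    {"dx":0,"dy":0,"dz":0,"ax":0,"ay":0,"az":0},
    {"dx":0,"dy":0,"dz":-0.008,"ax":0,"ay":0,"az":0},
    {"dx":0,"dy":0,"dz":-0.01,"ax":0,"ay":0,"az":0},
    {"dx":0,"dy":0,"dz":-0.01,"ax":0,"ay":0,"az":0},
    {"dx":0,"dy":0,"dz":-0.01,"ax":0,"ay":0,"az":0},
    {"dx":0,"dy":0,"dz":-0.006,"ax":0,"ay":0,"az":0},
    {"dx":0,"dy":0,"dz":0,"ax":0,"ay":0,"az":0},
  ],
)

```text
t: 8.48
eef_pos: [0.4298, 0.0988, 0.0195]
orientation: [-3.084, 0.58, -0.013]
force: [0.1, -0.6, 0.3]
width: 0.0858
```

```bash
python3 -c "
from h import *
tp()"
```

```text
t 8.48 p [0.4298 0.0988 0.0195] az -21.29 zdir [ 0.009  0.002 -1.   ] f [ 0.1 -0.6  0.3] w 0.0858 j [ 0.23  0.34 -0.48  0.74 -0.    2.17]
```

Emit:
send_rows(
  motion=[
    {"dx":-0.003,"dy":0.001,"dz":-0.006,"ax":0,"ay":0.5,"az":0},
    {"dx":0,"dy":0,"dz":0,"ax":0,"ay":0,"az":0},
    {"dx":0,"dy":0,"dz":0,"ax":0,"ay":0,"az":0},
    {"dx":0,"dy":0,"dz":0,"ax":0,"ay":0,"az":0},
    {"dx":0,"dy":0,"dz":0,"ax":0,"ay":0,"az":0},
    {"dx":0,"dy":0,"dz":0,"ax":0,"ay":0,"az":0},
    {"dx":0,"dy":0,"dz":0,"ax":0,"ay":0,"az":0},
    {"dx":0,"dy":0,"dz":0,"ax":0,"ay":0,"az":0},
    {"dx":0,"dy":0,"dz":0,"ax":0,"ay":0,"az":0},
    {"dx":0,"dy":0,"dz":0,"ax":0,"ay":0,"az":0},
  ],
  hand=1,
)

```text
t: 9.32
eef_pos: [0.4269, 0.1001, 0.0138]
orientation: [-3.086, 0.579, 0.001]
force: [0.2, -0.3, -1.5]
width: 0.0452
```

```bash
python3 -c "
from h import *
tp()"
```

```text
t 9.32 p [0.4269 0.1001 0.0138] az -21.27 zdir [-0.     0.002 -1.   ] f [ 0.2 -0.3 -1.5] w 0.0452 j [ 0.23  0.35 -0.48  0.73  0.    2.17]
```

Emit:
send_rows(
  motion=[
    {"dx":0,"dy":0,"dz":0.012,"ax":0,"ay":0,"az":0},
    {"dx":0,"dy":0,"dz":0.02,"ax":0,"ay":0,"az":0},
    {"dx":0,"dy":0,"dz":0.022,"ax":0,"ay":0,"az":0},
    {"dx":0,"dy":0,"dz":0.022,"ax":0,"ay":0,"az":0},
    {"dx":0.005,"dy":-0.005,"dz":0.015,"ax":0,"ay":0,"az":2},
    {"dx":0.02,"dy":-0.017,"dz":0.01,"ax":0,"ay":0,"az":4},
    {"dx":0.025,"dy":-0.02,"dz":0,"ax":0,"ay":0,"az":4},
    {"dx":0.025,"dy":-0.02,"dz":0,"ax":0,"ay":0,"az":4},
    {"dx":0.02,"dy":-0.018,"dz":0,"ax":0,"ay":0,"az":4},
    {"dx":0.01,"dy":-0.01,"dz":0,"ax":0,"ay":0,"az":2},
  ],
)

```text
t: 10.15
eef_pos: [0.5297, 0.0077, 0.1194]
orientation: [3.138, 0.003, -0.008]
force: [1.2, 0.0, -1.6]
width: 0.0451
```

```bash
python3 -c "
from h import *
tp()"
```

```text
t 10.15 p [0.5297 0.0077 0.1194] az 0.12 zdir [-0.005 -0.004 -1.   ] f [ 1.2  0.  -1.6] w 0.0451 j [ 0.02  0.38 -0.11  1.09 -0.    1.59]
```

Emit:
send_rows(
  motion=[
    {"dx":0.01,"dy":-0.006,"dz":0,"ax":0.2,"ay":-0.2,"az":0},
    {"dx":0.01,"dy":-0.006,"dz":0,"ax":0,"ay":0,"az":0},
    {"dx":0.006,"dy":-0.004,"dz":0,"ax":0,"ay":0,"az":0},
    {"dx":0,"dy":0,"dz":0,"ax":0,"ay":0,"az":0},
    {"dx":0,"dy":0,"dz":-0.006,"ax":0,"ay":0,"az":0},
    {"dx":0,"dy":0,"dz":-0.01,"ax":0,"ay":0,"az":0},
    {"dx":0,"dy":0,"dz":-0.01,"ax":0,"ay":0,"az":0},
    {"dx":0,"dy":0,"dz":-0.006,"ax":0,"ay":0,"az":0},
    {"dx":0,"dy":0,"dz":0,"ax":0,"ay":0,"az":0},
    {"dx":0,"dy":0,"dz":0,"ax":0,"ay":0,"az":0},
  ],
)

```text
t: 10.98
eef_pos: [0.5548, -0.0106, 0.081]
orientation: [-3.141, -0.001, 0.012]
force: [0.4, -0.2, -0.8]
width: 0.0448
```

```bash
python3 -c "
from h import *
tp()"
```

```text
t 10.98 p [ 0.5548 -0.0106  0.081 ] az 0.05 zdir [-0.007  0.    -1.   ] f [ 0.4 -0.2 -0.8] w 0.0448 j [-0.02  0.46 -0.09  1.03 -0.    1.55]
```

Emit:
send_rows(
  motion=[
    {"dx":0.007,"dy":-0.007,"dz":0,"ax":0,"ay":-0.3,"az":0},
    {"dx":0,"dy":0,"dz":0,"ax":0,"ay":0,"az":0},
    {"dx":0,"dy":0,"dz":0,"ax":0,"ay":0,"az":0},
    {"dx":0,"dy":0,"dz":-0.004,"ax":0,"ay":0,"az":0},
    {"dx":0,"dy":0,"dz":-0.003,"ax":0,"ay":0,"az":0},
    {"dx":0,"dy":0,"dz":-0.002,"ax":0,"ay":0,"az":0},
    {"dx":0,"dy":0,"dz":0,"ax":0,"ay":0,"az":0},
    {"dx":0,"dy":0,"dz":0,"ax":0,"ay":0,"az":0},
    {"dx":0,"dy":0,"dz":0,"ax":0,"ay":0,"az":0},
    {"dx":0,"dy":0,"dz":0,"ax":0,"ay":0,"az":0},
  ],
)

```text
t: 11.82
eef_pos: [0.563, -0.018, 0.0721]
orientation: [-3.142, -0.002, -0.0]
force: [-0.4, -0.5, -1.5]
width: 0.0452
```

```bash
python3 -c "
from h import *
tp()"
```

```text
t 11.82 p [ 0.563  -0.018   0.0721] az 0.08 zdir [ 0.  0. -1.] f [-0.4 -0.5 -1.5] w 0.0452 j [-0.03  0.48 -0.08  1.01  0.    1.54]
```

Emit:
send_rows(
  motion=[
    {"dx":0,"dy":0,"dz":-0.0015,"ax":0,"ay":0,"az":0},
    {"dx":0,"dy":0,"dz":-0.001,"ax":0,"ay":0,"az":0},
    {"dx":0,"dy":0,"dz":-0.001,"ax":0,"ay":0,"az":0},
    {"dx":0,"dy":0,"dz":0,"ax":0,"ay":0,"az":0},
    {"dx":0,"dy":0,"dz":0,"ax":0,"ay":0,"az":0},
    {"dx":0,"dy":0,"dz":0,"ax":0,"ay":0,"az":0},
    {"dx":0,"dy":0,"dz":0,"ax":0,"ay":0,"az":0},
    {"dx":0,"dy":0,"dz":0,"ax":0,"ay":0,"az":0},
    {"dx":0,"dy":0,"dz":0,"ax":0,"ay":0,"az":0},
    {"dx":0,"dy":0,"dz":0,"ax":0,"ay":0,"az":0},
  ],
)

```text
t: 12.65
eef_pos: [0.5633, -0.0179, 0.0686]
orientation: [-3.142, -0.003, -0.001]
force: [0.6, 0.2, -0.9]
width: 0.0451
```

Emit:
send_rows(
  motion=[
    {"dx":0,"dy":0,"dz":0,"ax":0,"ay":0,"az":0},
    {"dx":0,"dy":0,"dz":0,"ax":0,"ay":0,"az":0},
    {"dx":0,"dy":0,"dz":0,"ax":0,"ay":0,"az":0},
    {"dx":0,"dy":0,"dz":0,"ax":0,"ay":0,"az":0},
    {"dx":0,"dy":0,"dz":0,"ax":0,"ay":0,"az":0},
    {"dx":0,"dy":0,"dz":0,"ax":0,"ay":0,"az":0},
    {"dx":0,"dy":0,"dz":0.006,"ax":0,"ay":0,"az":0},
    {"dx":0,"dy":0,"dz":0.01,"ax":0,"ay":0,"az":0},
    {"dx":0,"dy":0,"dz":0.01,"ax":0,"ay":0,"az":0},
    {"dx":0,"dy":0,"dz":0.01,"ax":0,"ay":0,"az":0},
  ],
  hand=0,
)

```text
t: 13.48
eef_pos: [0.5627, -0.0179, 0.1069]
orientation: [-3.142, -0.003, 0.001]
force: [0.3, -1.0, -0.5]
width: 0.0855
```

```bash
python3 -c "
from h import *
tp()"
```

```text
t 13.48 p [ 0.5627 -0.0179  0.1069] az 0.1 zdir [-0.001  0.    -1.   ] f [ 0.3 -1.  -0.5] w 0.0855 j [-0.03  0.45 -0.04  1.09  0.    1.54]
```

Emit:
send_rows(
  motion=[
    {"dx":-0.004,"dy":0,"dz":0.02,"ax":0,"ay":0,"az":0},
    {"dx":-0.018,"dy":0.02,"dz":0.015,"ax":0,"ay":0,"az":2},
    {"dx":-0.018,"dy":0.028,"dz":0,"ax":0,"ay":0,"az":2},
    {"dx":-0.018,"dy":0.028,"dz":0,"ax":0,"ay":0,"az":2},
    {"dx":-0.018,"dy":0.028,"dz":0,"ax":0,"ay":0,"az":2},
    {"dx":-0.018,"dy":0.028,"dz":0,"ax":0,"ay":0,"az":2},
    {"dx":-0.018,"dy":0.028,"dz":0,"ax":0,"ay":0,"az":2},
    {"dx":-0.018,"dy":0.028,"dz":-0.01,"ax":0,"ay":0,"az":2},
    {"dx":-0.01,"dy":0.015,"dz":-0.01,"ax":0,"ay":0,"az":1},
    {"dx":0,"dy":0,"dz":0,"ax":0,"ay":0,"az":0},
  ],
)

```text
t: 14.32
eef_pos: [0.4251, 0.1918, 0.1413]
orientation: [-3.107, -0.422, -0.046]
force: [0.2, 0.5, 0.5]
width: 0.0856
```

```bash
python3 - <<'E'
from meas import *
tp()
im,d=grab('top','top2')
_,cs=heels(im)
for c in cs:
    if 80<cv2.contourArea(c)<900: print(cv2.boundingRect(c),[np.round(x,4) for x in heelpose(c,0.04)],np.round(heelpose(c,0.095)[0],4))
cv2.imwrite('pics/c3.png',cv2.resize(im[150:300,130:360,::-1],(800,522),interpolation=cv2.INTER_CUBIC))
E
```

```text
t 14.32 p [0.4251 0.1918 0.1413] az 15.45 zdir [ 0.028  0.01  -1.   ] f [0.2 0.5 0.5] w 0.0856 j [ 0.43  0.21 -0.27  1.05 -0.    1.73]
(231, 167, 21, 17) [array([ 0.5734, -0.0154]), array([-0.0054,  1.    ], dtype=float32), array([47.7186, 58.8407]), array([ 0.5719, -0.0174])] [ 0.5634 -0.0175]
```

View pics/c3.png

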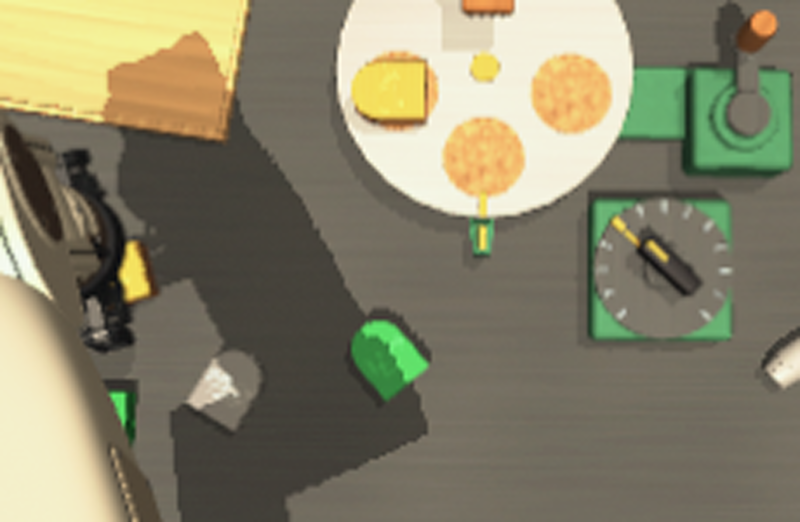

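Emit:
send_rows(
  motion=[
    {"dx":-0.01,"dy":0.02,"dz":0,"ax":-0.4,"ay":1.2,"az":1},
    {"dx":0,"dy":0,"dz":0,"ax":0,"ay":0,"az":0},
    {"dx":0,"dy":0,"dz":-0.01,"ax":0,"ay":0,"az":0},
    {"dx":0,"dy":0,"dz":-0.014,"ax":0,"ay":0,"az":0},
    {"dx":0,"dy":0,"dz":-0.014,"ax":0,"ay":0,"az":0},
    {"dx":0,"dy":0,"dz":-0.014,"ax":0,"ay":0,"az":0},
    {"dx":0,"dy":0,"dz":-0.014,"ax":0,"ay":0,"az":0},
    {"dx":0,"dy":0,"dz":-0.01,"ax":0,"ay":0,"az":0},
    {"dx":0,"dy":0,"dz":0,"ax":0,"ay":0,"az":0},
    {"dx":0,"dy":0,"dz":0,"ax":0,"ay":0,"az":0},
  ],
)

```text
t: 15.2
eef_pos: [0.4267, 0.2045, 0.0684]
orientation: [-3.111, -0.423, -0.039]
force: [0.2, 0.2, 0.7]
width: 0.0856
```

```bash
python3 -c "
from h import *
tp()"
```

```text
t 15.2 p [0.4267 0.2045 0.0684] az 15.5 zdir [ 0.025  0.005 -1.   ] f [0.2 0.2 0.7] w 0.0856 j [ 0.45  0.31 -0.36  0.88 -0.01  1.75]
```

Emit:
send_rows(
  motion=[
    {"dx":-0.011,"dy":0.009,"dz":0,"ax":-0.2,"ay":1.2,"az":0.8},
    {"dx":0,"dy":0,"dz":0,"ax":0,"ay":0,"az":0},
    {"dx":0,"dy":0,"dz":0,"ax":0,"ay":0,"az":0},
    {"dx":0,"dy":0,"dz":0,"ax":0,"ay":0,"az":0},
    {"dx":0,"dy":0,"dz":-0.005,"ax":0,"ay":0,"az":0},
    {"dx":0,"dy":0,"dz":-0.005,"ax":0,"ay":0,"az":0},
    {"dx":0,"dy":0,"dz":0,"ax":0,"ay":0,"az":0},
    {"dx":0,"dy":0,"dz":0,"ax":0,"ay":0,"az":0},
    {"dx":0,"dy":0,"dz":0,"ax":0,"ay":0,"az":0},
    {"dx":0,"dy":0,"dz":0,"ax":0,"ay":0,"az":0},
  ],
)

```text
t: 16.03
eef_pos: [0.4179, 0.2141, 0.0604]
orientation: [-3.108, -0.443, -0.013]
force: [-0.2, -0.6, 0.7]
width: 0.0854
```

```bash
python3 -c "
from h import *
tp()"
```

```text
t 16.03 p [0.4179 0.2141 0.0604] az 16.22 zdir [ 0.008  0.003 -1.   ] f [-0.2 -0.6  0.7] w 0.0854 j [ 0.47  0.33 -0.36  0.87 -0.    1.76]
```

Descend with small counter-corrections.

Emit:
send_rows(
  motion=[
    {"dx":-0.004,"dy":0.001,"dz":0,"ax":0,"ay":0.4,"az":0},
    {"dx":0,"dy":0,"dz":-0.006,"ax":0,"ay":0,"az":0},
    {"dx":-0.001,"dy":0,"dz":-0.008,"ax":0,"ay":0.1,"az":0},
    {"dx":-0.001,"dy":0,"dz":-0.008,"ax":0,"ay":0.1,"az":0},
    {"dx":-0.001,"dy":0,"dz":-0.008,"ax":0,"ay":0.1,"az":0},
    {"dx":-0.001,"dy":0,"dz":-0.008,"ax":0,"ay":0.1,"az":0},
    {"dx":0,"dy":0,"dz":-0.003,"ax":0,"ay":0,"az":0},
    {"dx":0,"dy":0,"dz":0,"ax":0,"ay":0,"az":0},
    {"dx":0,"dy":0,"dz":0,"ax":0,"ay":0,"az":0},
    {"dx":0,"dy":0,"dz":0,"ax":0,"ay":0,"az":0},
  ],
)

```text
t: 16.87
eef_pos: [0.4076, 0.2144, 0.0136]
orientation: [-3.107, -0.443, 0.016]
force: [-0.1, -0.4, 0.2]
width: 0.0852
```

```bash
python3 -c "
from h import *
tp()"
```

```text
t 16.87 p [0.4076 0.2144 0.0136] az 16.22 zdir [-0.011  0.002 -1.   ] f [-0.1 -0.4  0.2] w 0.0852 j [ 0.48  0.39 -0.42  0.77  0.01  1.77]
```

Emit:
send_rows(
  motion=[
    {"dx":0.004,"dy":0.001,"dz":0,"ax":0,"ay":-0.6,"az":0},
    {"dx":0,"dy":0,"dz":0,"ax":0,"ay":0,"az":0},
    {"dx":0,"dy":0,"dz":0,"ax":0,"ay":0,"az":0},
    {"dx":0,"dy":0,"dz":0,"ax":0,"ay":0,"az":0},
    {"dx":0,"dy":0,"dz":0,"ax":0,"ay":0,"az":0},
    {"dx":0,"dy":0,"dz":0,"ax":0,"ay":0,"az":0},
    {"dx":0,"dy":0,"dz":0,"ax":0,"ay":0,"az":0},
    {"dx":0,"dy":0,"dz":0,"ax":0,"ay":0,"az":0},
    {"dx":0,"dy":0,"dz":0,"ax":0,"ay":0,"az":0},
    {"dx":0,"dy":0,"dz":0,"ax":0,"ay":0,"az":0},
  ],
  hand=1,
)

```text
t: 17.7
eef_pos: [0.4131, 0.2161, 0.015]
orientation: [-3.108, -0.443, -0.006]
force: [1.0, -0.3, -1.8]
width: 0.045
```

```bash
python3 -c "
from h import *
tp()"
```

```text
t 17.7 p [0.4131 0.2161 0.015 ] az 16.21 zdir [ 0.004  0.003 -1.   ] f [ 1.  -0.3 -1.8] w 0.045 j [ 0.48  0.39 -0.42  0.76  0.    1.77]
```

Emit:
send_rows(
  motion=[
    {"dx":0,"dy":0,"dz":0.012,"ax":0,"ay":0,"az":0},
    {"dx":0,"dy":0,"dz":0.022,"ax":0,"ay":0,"az":0},
    {"dx":0,"dy":0,"dz":0.025,"ax":0,"ay":0,"az":0},
    {"dx":0,"dy":-0.005,"dz":0.025,"ax":0,"ay":0,"az":-1},
    {"dx":0.004,"dy":-0.015,"dz":0.025,"ax":0,"ay":0,"az":-1},
    {"dx":0.008,"dy":-0.025,"dz":0.015,"ax":0,"ay":0,"az":-1.5},
    {"dx":0.008,"dy":-0.028,"dz":0,"ax":0,"ay":0,"az":-1.5},
    {"dx":0.008,"dy":-0.028,"dz":0,"ax":0,"ay":0,"az":-1.5},
    {"dx":0.008,"dy":-0.028,"dz":0,"ax":0,"ay":0,"az":-1.5},
    {"dx":0.008,"dy":-0.028,"dz":0,"ax":0,"ay":0,"az":-1.5},
  ],
)

```text
t: 18.53
eef_pos: [0.4546, 0.0565, 0.1441]
orientation: [-3.133, -0.193, -0.003]
force: [1.0, -0.3, -1.9]
width: 0.0449
```

```bash
python3 -c "
from h import *
tp()"
```

```text
t 18.53 p [0.4546 0.0565 0.1441] az 7.05 zdir [ 0.002  0.003 -1.   ] f [ 1.  -0.3 -1.9] w 0.0449 j [ 0.12  0.22 -0.26  1.09  0.    1.57]
```

Emit:
send_rows(
  motion=[
    {"dx":0.008,"dy":-0.025,"dz":0,"ax":0,"ay":0,"az":-1},
    {"dx":0.008,"dy":-0.025,"dz":0,"ax":0,"ay":0,"az":-1},
    {"dx":0.008,"dy":-0.025,"dz":0,"ax":0,"ay":0,"az":-1},
    {"dx":0.008,"dy":-0.022,"dz":0,"ax":0,"ay":0,"az":-1},
    {"dx":0.007,"dy":-0.016,"dz":0,"ax":0,"ay":0,"az":-1},
    {"dx":0.005,"dy":-0.01,"dz":0,"ax":0,"ay":0,"az":-1},
    {"dx":0.003,"dy":-0.006,"dz":0,"ax":0,"ay":0,"az":0},
    {"dx":0,"dy":0,"dz":-0.008,"ax":0,"ay":0,"az":0},
    {"dx":0,"dy":0,"dz":-0.01,"ax":0,"ay":0,"az":0},
    {"dx":0,"dy":0,"dz":-0.01,"ax":0,"ay":0,"az":0},
  ],
)

```text
t: 19.37
eef_pos: [0.5042, -0.0841, 0.1153]
orientation: [-3.14, -0.007, -0.008]
force: [0.7, 0.6, -0.9]
width: 0.0447
```

```bash
python3 -c "
from h import *
tp()"
```

```text
t 19.37 p [ 0.5042 -0.0841  0.1153] az 0.27 zdir [ 0.005  0.002 -1.   ] f [ 0.7  0.6 -0.9] w 0.0447 j [-0.17  0.34 -0.17  1.05  0.    1.4 ]
```

Emit:
send_rows(
  motion=[
    {"dx":0.004,"dy":-0.013,"dz":0,"ax":0,"ay":0.3,"az":0},
    {"dx":0,"dy":0,"dz":0,"ax":0,"ay":0,"az":0},
    {"dx":0,"dy":0,"dz":-0.006,"ax":0,"ay":0,"az":0},
    {"dx":0,"dy":0,"dz":-0.008,"ax":0,"ay":0,"az":0},
    {"dx":0,"dy":0,"dz":-0.008,"ax":0,"ay":0,"az":0},
    {"dx":0,"dy":0,"dz":-0.006,"ax":0,"ay":0,"az":0},
    {"dx":0,"dy":0,"dz":-0.003,"ax":0,"ay":0,"az":0},
    {"dx":0,"dy":0,"dz":0,"ax":0,"ay":0,"az":0},
    {"dx":0,"dy":0,"dz":0,"ax":0,"ay":0,"az":0},
    {"dx":0,"dy":0,"dz":0,"ax":0,"ay":0,"az":0},
  ],
)

```text
t: 20.2
eef_pos: [0.5039, -0.093, 0.0758]
orientation: [-3.136, -0.02, 0.017]
force: [-0.0, -0.5, -1.3]
width: 0.045
```

```bash
python3 -c "
from h import *
tp()"
```

```text
t 20.2 p [ 0.5039 -0.093   0.0758] az 0.72 zdir [-0.011  0.005 -1.   ] f [-0.  -0.5 -1.3] w 0.045 j [-0.18  0.4  -0.21  0.98  0.    1.37]
```

Emit:
send_rows(
  motion=[
    {"dx":0.005,"dy":-0.005,"dz":0,"ax":-0.2,"ay":-0.5,"az":0},
    {"dx":0,"dy":0,"dz":0,"ax":0,"ay":0,"az":0},
    {"dx":0,"dy":0,"dz":-0.002,"ax":0,"ay":0,"az":0},
    {"dx":0,"dy":0,"dz":-0.0015,"ax":0,"ay":0,"az":0},
    {"dx":0,"dy":0,"dz":-0.001,"ax":0,"ay":0,"az":0},
    {"dx":0,"dy":0,"dz":-0.001,"ax":0,"ay":0,"az":0},
    {"dx":0,"dy":0,"dz":0,"ax":0,"ay":0,"az":0},
    {"dx":0,"dy":0,"dz":0,"ax":0,"ay":0,"az":0},
    {"dx":0,"dy":0,"dz":0,"ax":0,"ay":0,"az":0},
    {"dx":0,"dy":0,"dz":0,"ax":0,"ay":0,"az":0},
  ],
)

```text
t: 21.03
eef_pos: [0.5108, -0.099, 0.0713]
orientation: [-3.141, -0.019, -0.004]
force: [-0.2, -0.6, -2.1]
width: 0.0452
```

```bash
python3 -c "
from h import *
tp()"
```

```text
t 21.03 p [ 0.5108 -0.099   0.0713] az 0.7 zdir [ 0.002  0.    -1.   ] f [-0.2 -0.6 -2.1] w 0.0452 j [-0.19  0.4  -0.21  0.96  0.    1.37]
```

Emit:
send_rows(
  motion=[
    {"dx":0,"dy":0,"dz":-0.001,"ax":0,"ay":0,"az":0},
    {"dx":0,"dy":0,"dz":0,"ax":0,"ay":0,"az":0},
    {"dx":0,"dy":0,"dz":0,"ax":0,"ay":0,"az":0},
    {"dx":0,"dy":0,"dz":0,"ax":0,"ay":0,"az":0},
    {"dx":0,"dy":0,"dz":0,"ax":0,"ay":0,"az":0},
    {"dx":0,"dy":0,"dz":0,"ax":0,"ay":0,"az":0},
    {"dx":0,"dy":0,"dz":0,"ax":0,"ay":0,"az":0},
    {"dx":0,"dy":0,"dz":0,"ax":0,"ay":0,"az":0},
    {"dx":0,"dy":0,"dz":0,"ax":0,"ay":0,"az":0},
    {"dx":0,"dy":0,"dz":0,"ax":0,"ay":0,"az":0},
  ],
)

```text
t: 21.87
eef_pos: [0.5109, -0.0989, 0.0703]
orientation: [-3.141, -0.019, -0.004]
force: [-0.0, 0.8, -1.2]
width: 0.045
```

Emit:
send_rows(
  motion=[
    {"dx":0,"dy":0,"dz":0,"ax":0,"ay":0,"az":0},
    {"dx":0,"dy":0,"dz":0,"ax":0,"ay":0,"az":0},
    {"dx":0,"dy":0,"dz":0,"ax":0,"ay":0,"az":0},
    {"dx":0,"dy":0,"dz":0,"ax":0,"ay":0,"az":0},
    {"dx":0,"dy":0,"dz":0,"ax":0,"ay":0,"az":0},
    {"dx":0,"dy":0,"dz":0,"ax":0,"ay":0,"az":0},
    {"dx":0,"dy":0,"dz":0.006,"ax":0,"ay":0,"az":0},
    {"dx":0,"dy":0,"dz":0.012,"ax":0,"ay":0,"az":0},
    {"dx":0,"dy":0,"dz":0.018,"ax":0,"ay":0,"az":0},
    {"dx":0,"dy":0,"dz":0.02,"ax":0,"ay":0,"az":0},
  ],
  hand=0,
)

```text
t: 22.7
eef_pos: [0.5079, -0.0983, 0.1255]
orientation: [-3.14, -0.019, 0.008]
force: [1.1, -0.5, -0.8]
width: 0.0854
```

```bash
python3 -c "
from h import *
tp()"
```

```text
t 22.7 p [ 0.5079 -0.0983  0.1255] az 0.71 zdir [-0.005  0.002 -1.   ] f [ 1.1 -0.5 -0.8] w 0.0854 j [-0.19  0.35 -0.13  1.1   0.    1.37]
```

Emit:
send_rows(
  motion=[
    {"dx":0,"dy":-0.005,"dz":0.025,"ax":0,"ay":0,"az":0},
    {"dx":0.002,"dy":-0.015,"dz":0.025,"ax":0,"ay":0,"az":0},
    {"dx":0.006,"dy":-0.025,"dz":0.01,"ax":0,"ay":0,"az":0},
    {"dx":0.01,"dy":-0.03,"dz":0,"ax":0,"ay":0,"az":0},
    {"dx":0.015,"dy":-0.03,"dz":0,"ax":0,"ay":0,"az":0},
    {"dx":0.015,"dy":-0.03,"dz":0,"ax":0,"ay":0,"az":0},
    {"dx":0.015,"dy":-0.03,"dz":0,"ax":0,"ay":0,"az":0},
    {"dx":0.015,"dy":-0.02,"dz":0,"ax":0,"ay":0,"az":0},
    {"dx":0.008,"dy":-0.006,"dz":0,"ax":0,"ay":0,"az":0},
    {"dx":0,"dy":0,"dz":0,"ax":0,"ay":0,"az":0},
  ],
)

```text
t: 23.53
eef_pos: [0.5978, -0.2985, 0.201]
orientation: [3.138, 0.026, 0.015]
force: [0.2, -0.2, -0.3]
width: 0.0854
```

```bash
python3 - <<'E'
from meas import *
tp()
im,d=grab('top','top3')
_,cs=heels(im)
for c in cs:
    if 80<cv2.contourArea(c)<900: print(cv2.boundingRect(c),[np.round(x,4) for x in heelpose(c,0.095)])
cv2.imwrite('pics/c4.png',cv2.resize(im[80:300,110:400,::-1],(790,600),interpolation=cv2.INTER_CUBIC))
E
```

```text
t 23.53 p [ 0.5978 -0.2985  0.201 ] az 0.95 zdir [ 0.009 -0.004 -1.   ] f [ 0.2 -0.2 -0.3] w 0.0854 j [-0.46  0.59  0.46  1.43  0.    1.09]
(259, 186, 22, 17) [array([ 0.51  , -0.0977]), array([-0.0057,  1.    ], dtype=float32), array([45.0599, 58.739 ]), array([ 0.5124, -0.0994])]
(152, 177, 44, 13) [array([0.5406, 0.1726]), array([0.1591, 0.9873], dtype=float32), array([122.6555,  16.414 ]), array([0.5405, 0.1726])]
(231, 167, 21, 17) [array([ 0.5634, -0.0175]), array([-0.0054,  1.    ], dtype=float32), array([45.6612, 56.3023]), array([ 0.5621, -0.0191])]
```

View pics/c4.png

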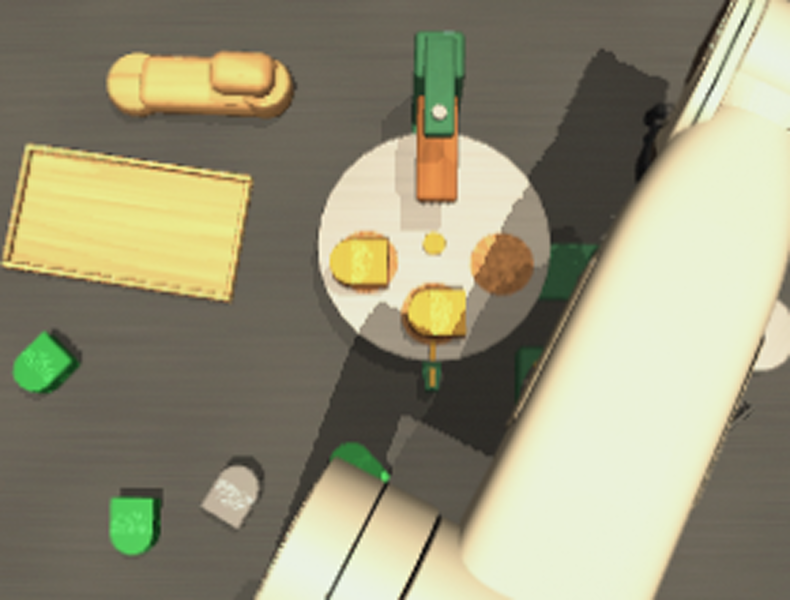

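Emit:
send_rows(
  motion=[
    {"dx":0.006,"dy":-0.009,"dz":0,"ax":0.2,"ay":0.4,"az":0},
    {"dx":0,"dy":0,"dz":0,"ax":0,"ay":0,"az":0},
    {"dx":0,"dy":0,"dz":-0.006,"ax":0,"ay":0,"az":0},
    {"dx":0,"dy":0,"dz":-0.008,"ax":0,"ay":0,"az":0},
    {"dx":0,"dy":0,"dz":-0.008,"ax":0,"ay":0,"az":0},
    {"dx":0,"dy":0,"dz":0,"ax":0,"ay":0,"az":0},
    {"dx":0,"dy":0,"dz":0,"ax":0,"ay":0,"az":0},
    {"dx":0,"dy":0,"dz":0,"ax":0,"ay":0,"az":0},
    {"dx":0,"dy":0,"dz":0,"ax":0,"ay":0,"az":0},
    {"dx":0,"dy":0,"dz":0,"ax":0,"ay":0,"az":0},
  ],
)

```text
t: 24.42
eef_pos: [0.599, -0.2995, 0.1775]
orientation: [-3.137, -0.035, 0.005]
force: [0.4, 0.6, -0.6]
width: 0.0856
```

```bash
python3 -c "
from h import *
tp()"
```

```text
t 24.42 p [ 0.599  -0.2995  0.1775] az 1.28 zdir [-0.003  0.004 -1.   ] f [ 0.4  0.6 -0.6] w 0.0856 j [-0.46  0.62  0.44  1.4   0.    1.08]
```

Emit:
send_rows(
  motion=[
    {"dx":0.005,"dy":-0.009,"dz":0,"ax":0,"ay":0,"az":0},
    {"dx":0,"dy":0,"dz":0,"ax":0,"ay":0,"az":0},
    {"dx":0,"dy":0,"dz":0,"ax":0,"ay":0,"az":0},
    {"dx":0,"dy":0,"dz":-0.008,"ax":0,"ay":0,"az":0},
    {"dx":0,"dy":0,"dz":-0.01,"ax":0,"ay":0,"az":0},
    {"dx":0,"dy":0,"dz":-0.012,"ax":0,"ay":0,"az":0},
    {"dx":0,"dy":0,"dz":-0.012,"ax":0,"ay":0,"az":0},
    {"dx":0,"dy":0,"dz":-0.01,"ax":0,"ay":0,"az":0},
    {"dx":0,"dy":0,"dz":-0.004,"ax":0,"ay":0,"az":0},
    {"dx":0,"dy":0,"dz":0,"ax":0,"ay":0,"az":0},
  ],
)

```text
t: 25.25
eef_pos: [0.603, -0.3068, 0.1168]
orientation: [-3.137, -0.036, 0.004]
force: [0.5, -0.3, 0.6]
width: 0.0852
```

```bash
python3 -c "
from h import *
tp()"
```

```text
t 25.25 p [ 0.603  -0.3068  0.1168] az 1.32 zdir [-0.003  0.005 -1.   ] f [ 0.5 -0.3  0.6] w 0.0852 j [-0.47  0.66  0.36  1.27  0.    1.08]
```

Emit:
send_rows(
  motion=[
    {"dx":0.002,"dy":-0.002,"dz":-0.003,"ax":0,"ay":0,"az":0},
    {"dx":0,"dy":0,"dz":0,"ax":0,"ay":0,"az":0},
    {"dx":0,"dy":0,"dz":0,"ax":0,"ay":0,"az":0},
    {"dx":0,"dy":0,"dz":0,"ax":0,"ay":0,"az":0},
    {"dx":0,"dy":0,"dz":0,"ax":0,"ay":0,"az":0},
    {"dx":0,"dy":0,"dz":0,"ax":0,"ay":0,"az":0},
    {"dx":0,"dy":0,"dz":0,"ax":0,"ay":0,"az":0},
    {"dx":0,"dy":0,"dz":0,"ax":0,"ay":0,"az":0},
    {"dx":0,"dy":0,"dz":0,"ax":0,"ay":0,"az":0},
    {"dx":0,"dy":0,"dz":0,"ax":0,"ay":0,"az":0},
  ],
  hand=1,
)

```text
t: 26.08
eef_pos: [0.6068, -0.3091, 0.1146]
orientation: [-3.138, -0.037, -0.0]
force: [0.7, -0.9, -1.2]
width: 0.0225
```

```bash
python3 -c "
from h import *
tp()"
```

```text
t 26.08 p [ 0.6068 -0.3091  0.1146] az 1.35 zdir [ 0.     0.004 -1.   ] f [ 0.7 -0.9 -1.2] w 0.0225 j [-0.47  0.67  0.37  1.27  0.    1.07]
```

Emit:
send_rows(
  motion=[
    {"dx":-0.0006,"dy":0.0084,"dz":0,"ax":0,"ay":0,"az":0},
    {"dx":-0.0024,"dy":0.0102,"dz":0,"ax":0,"ay":0,"az":0},
    {"dx":-0.0051,"dy":0.0115,"dz":0,"ax":0,"ay":0,"az":0},
    {"dx":-0.0074,"dy":0.0102,"dz":0,"ax":0,"ay":0,"az":0},
    {"dx":-0.0093,"dy":0.0084,"dz":0,"ax":0,"ay":0,"az":0},
    {"dx":-0.0109,"dy":0.0063,"dz":0,"ax":0,"ay":0,"az":0},
    {"dx":-0.0119,"dy":0.0039,"dz":0,"ax":0,"ay":0,"az":0},
    {"dx":-0.0125,"dy":0.0013,"dz":0,"ax":0,"ay":0,"az":0},
    {"dx":-0.0104,"dy":-0.0009,"dz":0,"ax":0,"ay":0,"az":0},
    {"dx":-0.0061,"dy":-0.0014,"dz":0,"ax":0,"ay":0,"az":0},
  ],
)

```text
t: 26.92
eef_pos: [0.5258, -0.2522, 0.1144]
orientation: [3.123, 0.033, 0.001]
force: [3.8, -6.3, -6.9]
width: 0.0224
```

```bash
cat > crank.py <<'E'
from h import *
import sys
# usage: crank.py step n_deg..: prints state, current angle, and deltas for equal steps
C=np.array([0.546,-0.309])
s=tp(); p=np.array(s['eef_pos'][:2])-C
a=np.degrees(np.arctan2(p[1],p[0])); print('angle',round(a,1),'r',round(np.hypot(*p),4))
st_=[float(x) for x in sys.argv[1:]]
ang=a+np.r_[0,np.cumsum(st_)]
q=.0605*np.c_[np.cos(np.radians(ang)),np.sin(np.radians(ang))]
print(np.round(np.diff(q,axis=0),4).tolist(),'end',round(ang[-1],1))
E
python3 crank.py 12 14 14 14 14 14 14 14 10 6
```

```text
t 26.92 p [ 0.5258 -0.2522  0.1144] az 1.2 zdir [ 0.001 -0.018 -1.   ] f [ 3.8 -6.3 -6.9] w 0.0224 j [-0.44  0.47  0.02  1.12 -0.02  1.11]
angle 109.6 r 0.0603
[[-0.0114, -0.0055], [-0.0115, -0.0092], [-0.009, -0.0117], [-0.0059, -0.0135], [-0.0024, -0.0145], [0.0012, -0.0147], [0.0047, -0.014], [0.0079, -0.0124], [0.0074, -0.0075], [0.005, -0.0038]] end 235.6
```

Emit:
send_rows(
  motion=[
    {"dx":-0.0114,"dy":-0.0055,"dz":0,"ax":0.1,"ay":0,"az":0},
    {"dx":-0.0115,"dy":-0.0092,"dz":0,"ax":0.1,"ay":0,"az":0},
    {"dx":-0.009,"dy":-0.0117,"dz":0,"ax":0.1,"ay":0,"az":0},
    {"dx":-0.0059,"dy":-0.0135,"dz":0,"ax":0.1,"ay":0,"az":0},
    {"dx":-0.0024,"dy":-0.0145,"dz":0,"ax":0.1,"ay":0,"az":0},
    {"dx":0.0012,"dy":-0.0147,"dz":0,"ax":0.1,"ay":0,"az":0},
    {"dx":0.0047,"dy":-0.014,"dz":0,"ax":0.1,"ay":0,"az":0},
    {"dx":0.0079,"dy":-0.0124,"dz":0,"ax":0.1,"ay":0,"az":0},
    {"dx":0.0074,"dy":-0.0075,"dz":0,"ax":0,"ay":0,"az":0},
    {"dx":0.005,"dy":-0.0038,"dz":0,"ax":0,"ay":0,"az":0},
  ],
)

```text
t: 27.75
eef_pos: [0.5059, -0.3524, 0.1145]
orientation: [-3.136, -0.042, 0.004]
force: [-2.2, 0.9, 1.8]
width: 0.0225
```

```bash
python3 crank.py 12 14 14 14 14 14 14 14 10 6
```

```text
t 27.75 p [ 0.5059 -0.3524  0.1145] az 1.55 zdir [-0.003  0.005 -1.   ] f [-2.2  0.9  1.8] w 0.0225 j [-0.61  0.54  0.15  1.18  0.    0.93]
angle -132.7 r 0.0591
[[0.0101, -0.0076], [0.0135, -0.0059], [0.0145, -0.0025], [0.0147, 0.0011], [0.014, 0.0046], [0.0125, 0.0079], [0.0102, 0.0107], [0.0073, 0.0128], [0.0032, 0.01], [0.0011, 0.0062]] end -6.7
```

Emit:
send_rows(
  motion=[
    {"dx":0.0101,"dy":-0.0076,"dz":0,"ax":-0.1,"ay":0,"az":0},
    {"dx":0.0135,"dy":-0.0059,"dz":0,"ax":0,"ay":0,"az":0},
    {"dx":0.0145,"dy":-0.0025,"dz":0,"ax":0,"ay":0,"az":0},
    {"dx":0.0147,"dy":0.0011,"dz":0,"ax":0,"ay":0,"az":0},
    {"dx":0.014,"dy":0.0046,"dz":0,"ax":0,"ay":0,"az":0},
    {"dx":0.0125,"dy":0.0079,"dz":0,"ax":0,"ay":0,"az":0},
    {"dx":0.0102,"dy":0.0107,"dz":0,"ax":0,"ay":0,"az":0},
    {"dx":0.0073,"dy":0.0128,"dz":0,"ax":0,"ay":0,"az":0},
    {"dx":0.0032,"dy":0.01,"dz":0,"ax":0,"ay":0,"az":0},
    {"dx":0.0011,"dy":0.0062,"dz":0,"ax":0,"ay":0,"az":0},
  ],
)

```text
t: 28.58
eef_pos: [0.6067, -0.3138, 0.1145]
orientation: [-3.141, -0.033, 0.02]
force: [-2.6, -2.0, 0.6]
width: 0.0223
```

```bash
python3 crank.py 12 14 14 14 14 14 14 14 10 6
```

```text
t 28.58 p [ 0.6067 -0.3138  0.1145] az 1.2 zdir [-0.013  0.001 -1.   ] f [-2.6 -2.   0.6] w 0.0223 j [-0.47  0.68  0.39  1.29 -0.01  1.07]
angle -4.5 r 0.0609
[[-0.0003, 0.0126], [-0.0037, 0.0143], [-0.007, 0.013], [-0.01, 0.0109], [-0.0123, 0.0081], [-0.0139, 0.0049], [-0.0147, 0.0014], [-0.0146, -0.0022], [-0.0099, -0.0037], [-0.0056, -0.003]] end 121.5
```

Emit:
send_rows(
  motion=[
    {"dx":-0.0003,"dy":0.0126,"dz":0,"ax":0,"ay":-0.1,"az":0},
    {"dx":-0.0037,"dy":0.0143,"dz":0,"ax":0,"ay":-0.1,"az":0},
    {"dx":-0.007,"dy":0.013,"dz":0,"ax":0,"ay":-0.1,"az":0},
    {"dx":-0.01,"dy":0.0109,"dz":0,"ax":0,"ay":-0.1,"az":0},
    {"dx":-0.0123,"dy":0.0081,"dz":0,"ax":0,"ay":-0.1,"az":0},
    {"dx":-0.0139,"dy":0.0049,"dz":0,"ax":0,"ay":0,"az":0},
    {"dx":-0.0147,"dy":0.0014,"dz":0,"ax":0,"ay":0,"az":0},
    {"dx":-0.0146,"dy":-0.0022,"dz":0,"ax":0,"ay":0,"az":0},
    {"dx":-0.0099,"dy":-0.0037,"dz":0,"ax":0,"ay":0,"az":0},
    {"dx":-0.0056,"dy":-0.003,"dz":0,"ax":0,"ay":0,"az":0},
  ],
)

```text
t: 29.42
eef_pos: [0.5117, -0.2599, 0.1144]
orientation: [3.113, 0.032, 0.004]
force: [4.7, -4.0, -6.8]
width: 0.0224
```

```bash
python3 crank.py 12 14 14 14 14 14 14 14 10 6; python3 - <<'E'
from h import *
im,d=grab('top','top4')
cv2.imwrite('pics/c5.png',cv2.resize(im[80:300,110:400,::-1],(790,600),interpolation=cv2.INTER_CUBIC))
E
```

```text
t 29.42 p [ 0.5117 -0.2599  0.1144] az 1.2 zdir [ 0.003 -0.028 -1.   ] f [ 4.7 -4.  -6.8] w 0.0224 j [-0.46  0.45 -0.01  1.1  -0.02  1.09]
angle 125.0 r 0.0599
[[-0.0096, -0.0083], [-0.0087, -0.0119], [-0.0055, -0.0137], [-0.0021, -0.0146], [0.0015, -0.0147], [0.005, -0.0139], [0.0082, -0.0122], [0.011, -0.0099], [0.0091, -0.0053], [0.0059, -0.0024]] end 251.0
```

View pics/c5.png

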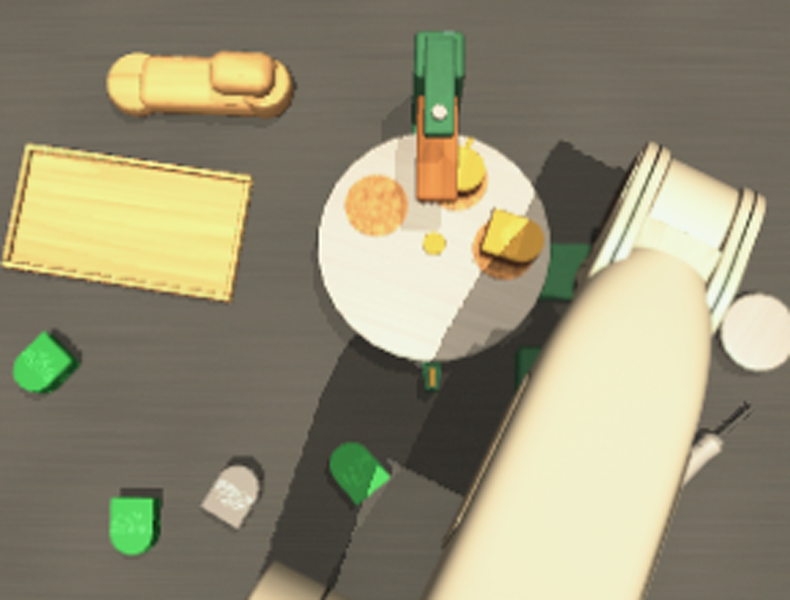

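Emit:
send_rows(
  motion=[
    {"dx":-0.0096,"dy":-0.0083,"dz":0,"ax":0.15,"ay":0,"az":0},
    {"dx":-0.0087,"dy":-0.0119,"dz":0,"ax":0.15,"ay":0,"az":0},
    {"dx":-0.0055,"dy":-0.0137,"dz":0,"ax":0.15,"ay":0,"az":0},
    {"dx":-0.0021,"dy":-0.0146,"dz":0,"ax":0.15,"ay":0,"az":0},
    {"dx":0.0015,"dy":-0.0147,"dz":0,"ax":0.15,"ay":0,"az":0},
    {"dx":0.005,"dy":-0.0139,"dz":0,"ax":0.1,"ay":0,"az":0},
    {"dx":0.0082,"dy":-0.0122,"dz":0,"ax":0.1,"ay":0,"az":0},
    {"dx":0.011,"dy":-0.0099,"dz":0,"ax":0,"ay":0,"az":0},
    {"dx":0.0091,"dy":-0.0053,"dz":0,"ax":0,"ay":0,"az":0},
    {"dx":0.0059,"dy":-0.0024,"dz":0,"ax":0,"ay":0,"az":0},
  ],
)

```text
t: 30.3
eef_pos: [0.5157, -0.3596, 0.1145]
orientation: [3.141, 0.038, -0.014]
force: [-3.2, -2.8, 1.1]
width: 0.0226
```

```bash
python3 crank.py 12 14 14 14 14 14 14 14 10 6
```

```text
t 30.3 p [ 0.5157 -0.3596  0.1145] az 1.38 zdir [-0.009 -0.001 -1.   ] f [-3.2 -2.8  1.1] w 0.0226 j [-0.61  0.57  0.19  1.2  -0.01  0.94]
angle -120.9 r 0.059
[[0.0115, -0.0053], [0.0144, -0.003], [0.0147, 0.0006], [0.0142, 0.0041], [0.0128, 0.0074], [0.0106, 0.0103], [0.0078, 0.0125], [0.0045, 0.014], [0.0011, 0.0105], [-0.0002, 0.0063]] end 5.1
```

Emit:
send_rows(
  motion=[
    {"dx":0.0115,"dy":-0.0053,"dz":0,"ax":0,"ay":-0.1,"az":0},
    {"dx":0.0144,"dy":-0.003,"dz":0,"ax":0,"ay":-0.1,"az":0},
    {"dx":0.0147,"dy":0.0006,"dz":0,"ax":0,"ay":-0.1,"az":0},
    {"dx":0.0142,"dy":0.0041,"dz":0,"ax":0,"ay":-0.1,"az":0},
    {"dx":0.0128,"dy":0.0074,"dz":0,"ax":0,"ay":-0.1,"az":0},
    {"dx":0.0106,"dy":0.0103,"dz":0,"ax":0,"ay":0,"az":0},
    {"dx":0.0078,"dy":0.0125,"dz":0,"ax":0,"ay":0,"az":0},
    {"dx":0.0045,"dy":0.014,"dz":0,"ax":0,"ay":0,"az":0},
    {"dx":0.0011,"dy":0.0105,"dz":0,"ax":0,"ay":0,"az":0},
    {"dx":-0.0002,"dy":0.0063,"dz":0,"ax":0,"ay":0,"az":0},
  ],
)

```text
t: 31.13
eef_pos: [0.6058, -0.2961, 0.1144]
orientation: [3.138, 0.031, -0.015]
force: [-5.3, -2.3, 1.8]
width: 0.0227
```

```bash
python3 crank.py 12 14 14 14 14 14 14 14 10 6
```

```text
t 31.13 p [ 0.6058 -0.2961  0.1144] az 1.14 zdir [-0.009 -0.004 -1.   ] f [-5.3 -2.3  1.8] w 0.0227 j [-0.45  0.66  0.35  1.27 -0.01  1.1 ]
angle 12.1 r 0.0611
[[-0.0039, 0.012], [-0.0076, 0.0126], [-0.0105, 0.0104], [-0.0127, 0.0076], [-0.0141, 0.0043], [-0.0147, 0.0007], [-0.0145, -0.0028], [-0.0134, -0.0063], [-0.0084, -0.0064], [-0.0045, -0.0045]] end 138.1
```

Emit:
send_rows(
  motion=[
    {"dx":-0.0039,"dy":0.012,"dz":0,"ax":0.1,"ay":-0.1,"az":0},
    {"dx":-0.0076,"dy":0.0126,"dz":0,"ax":0.1,"ay":-0.1,"az":0},
    {"dx":-0.0105,"dy":0.0104,"dz":0,"ax":0.1,"ay":-0.1,"az":0},
    {"dx":-0.0127,"dy":0.0076,"dz":0,"ax":0.1,"ay":-0.1,"az":0},
    {"dx":-0.0141,"dy":0.0043,"dz":0,"ax":0.1,"ay":-0.1,"az":0},
    {"dx":-0.0147,"dy":0.0007,"dz":0,"ax":0.1,"ay":0,"az":0},
    {"dx":-0.0145,"dy":-0.0028,"dz":0,"ax":0.1,"ay":0,"az":0},
    {"dx":-0.0134,"dy":-0.0063,"dz":0,"ax":0.1,"ay":0,"az":0},
    {"dx":-0.0084,"dy":-0.0064,"dz":0,"ax":0.1,"ay":0,"az":0},
    {"dx":-0.0045,"dy":-0.0045,"dz":0,"ax":0.1,"ay":0,"az":0},
  ],
)

```text
t: 31.97
eef_pos: [0.5004, -0.2703, 0.1144]
orientation: [3.126, 0.036, 0.021]
force: [6.4, -1.9, -5.1]
width: 0.0223
```

```bash
python3 crank.py 12 14 14 14 14 14 14 14 10 6
```

```text
t 31.97 p [ 0.5004 -0.2703  0.1144] az 1.32 zdir [ 0.014 -0.015 -1.   ] f [ 6.4 -1.9 -5.1] w 0.0223 j [-0.49  0.43 -0.03  1.08 -0.01  1.06]
angle 139.7 r 0.0598
[[-0.0071, -0.0104], [-0.0054, -0.0137], [-0.0019, -0.0146], [0.0017, -0.0146], [0.0052, -0.0138], [0.0084, -0.0121], [0.0111, -0.0097], [0.0131, -0.0068], [0.0102, -0.0028], [0.0063, -0.0008]] end 265.7
```

Emit:
send_rows(
  motion=[
    {"dx":-0.0071,"dy":-0.0104,"dz":0,"ax":0.1,"ay":0.1,"az":0},
    {"dx":-0.0054,"dy":-0.0137,"dz":0,"ax":0.1,"ay":0.1,"az":0},
    {"dx":-0.0019,"dy":-0.0146,"dz":0,"ax":0.1,"ay":0.1,"az":0},
    {"dx":0.0017,"dy":-0.0146,"dz":0,"ax":0.1,"ay":0,"az":0},
    {"dx":0.0052,"dy":-0.0138,"dz":0,"ax":0.1,"ay":0,"az":0},
    {"dx":0.0084,"dy":-0.0121,"dz":0,"ax":0,"ay":0,"az":0},
    {"dx":0.0111,"dy":-0.0097,"dz":0,"ax":0,"ay":0,"az":0},
    {"dx":0.0131,"dy":-0.0068,"dz":0,"ax":0,"ay":0,"az":0},
    {"dx":0.0102,"dy":-0.0028,"dz":0,"ax":0,"ay":0,"az":0},
    {"dx":0.0063,"dy":-0.0008,"dz":0,"ax":0,"ay":0,"az":0},
  ],
)

```text
t: 32.8
eef_pos: [0.5324, -0.3667, 0.1145]
orientation: [-3.14, -0.038, 0.009]
force: [-2.4, -2.0, 0.4]
width: 0.0224
```

```bash
python3 crank.py 10 14 14 14 14 13 8 3 0 0
```

```text
t 32.8 p [ 0.5324 -0.3667  0.1145] az 1.4 zdir [-0.006  0.001 -1.   ] f [-2.4 -2.   0.4] w 0.0224 j [-0.6   0.6   0.25  1.22 -0.    0.94]
angle -103.3 r 0.0593
[[0.0104, -0.0015], [0.0147, 0.001], [0.014, 0.0045], [0.0125, 0.0077], [0.0103, 0.0106], [0.007, 0.0118], [0.0029, 0.0079], [0.0008, 0.0031], [0.0, 0.0], [0.0, 0.0]] end -13.3
```

Emit:
send_rows(
  motion=[
    {"dx":0.0104,"dy":-0.0015,"dz":0,"ax":0,"ay":0,"az":0},
    {"dx":0.0147,"dy":0.001,"dz":0,"ax":0,"ay":0,"az":0},
    {"dx":0.014,"dy":0.0045,"dz":0,"ax":0,"ay":0,"az":0},
    {"dx":0.0125,"dy":0.0077,"dz":0,"ax":0,"ay":0,"az":0},
    {"dx":0.0103,"dy":0.0106,"dz":0,"ax":0,"ay":0,"az":0},
    {"dx":0.007,"dy":0.0118,"dz":0,"ax":0,"ay":0,"az":0},
    {"dx":0.0029,"dy":0.0079,"dz":0,"ax":0,"ay":0,"az":0},
    {"dx":0.0008,"dy":0.0031,"dz":0,"ax":0,"ay":0,"az":0},
    {"dx":0,"dy":0,"dz":0,"ax":0,"ay":0,"az":0},
    {"dx":0,"dy":0,"dz":0,"ax":0,"ay":0,"az":0},
  ],
)

```text
t: 33.63
eef_pos: [0.6064, -0.3163, 0.1145]
orientation: [-3.139, -0.038, 0.014]
force: [0.2, -2.1, -1.7]
width: 0.0225
```

```bash
python3 crank.py 5 5
```

```text
t 33.63 p [ 0.6064 -0.3163  0.1145] az 1.4 zdir [-0.009  0.002 -1.   ] f [ 0.2 -2.1 -1.7] w 0.0225 j [-0.48  0.68  0.39  1.29 -0.    1.07]
angle -6.8 r 0.0608
[[0.0004, 0.0053], [-0.0001, 0.0053]] end 3.2
```

Emit:
send_rows(
  motion=[
    {"dx":0.0002,"dy":0.004,"dz":0,"ax":0,"ay":-0.3,"az":0},
    {"dx":0,"dy":0.002,"dz":0,"ax":0,"ay":0,"az":0},
    {"dx":0,"dy":0,"dz":0,"ax":0,"ay":0,"az":0},
    {"dx":0,"dy":0,"dz":0,"ax":0,"ay":0,"az":0},
    {"dx":0,"dy":0,"dz":0,"ax":0,"ay":0,"az":0},
    {"dx":0,"dy":0,"dz":0,"ax":0,"ay":0,"az":0},
    {"dx":0,"dy":0,"dz":0,"ax":0,"ay":0,"az":0},
    {"dx":0,"dy":0,"dz":0,"ax":0,"ay":0,"az":0},
    {"dx":0,"dy":0,"dz":0,"ax":0,"ay":0,"az":0},
    {"dx":0,"dy":0,"dz":0,"ax":0,"ay":0,"az":0},
  ],
)

```text
t: 34.47
eef_pos: [0.6068, -0.3105, 0.1145]
orientation: [-3.138, -0.035, -0.0]
force: [0.9, 0.3, -1.1]
width: 0.0224
```

Emit:
send_rows(
  motion=[
    {"dx":0,"dy":0,"dz":0,"ax":0,"ay":0,"az":0},
    {"dx":0,"dy":0,"dz":0,"ax":0,"ay":0,"az":0},
    {"dx":0,"dy":0,"dz":0,"ax":0,"ay":0,"az":0},
    {"dx":0,"dy":0,"dz":0,"ax":0,"ay":0,"az":0},
    {"dx":0,"dy":0,"dz":0,"ax":0,"ay":0,"az":0},
    {"dx":0,"dy":0,"dz":0,"ax":0,"ay":0,"az":0},
    {"dx":0,"dy":0,"dz":0.012,"ax":0,"ay":0,"az":0},
    {"dx":0,"dy":0,"dz":0.018,"ax":0,"ay":0,"az":0},
    {"dx":0,"dy":0,"dz":0.02,"ax":0,"ay":0,"az":0},
    {"dx":0,"dy":0,"dz":0.02,"ax":0,"ay":0,"az":0},
  ],
  hand=0,
)

```text
t: 35.3
eef_pos: [0.6024, -0.3083, 0.1804]
orientation: [-3.131, -0.035, 0.019]
force: [0.6, -0.0, -0.3]
width: 0.0855
```

```bash
python3 - <<'E'
from meas import *
tp()
im,d=grab('top','top5')
_,cs=heels(im)
for c in cs:
    if 80<cv2.contourArea(c)<900: print(cv2.boundingRect(c),[np.round(x,4) for x in heelpose(c,0.095)])
cv2.imwrite('pics/c6.png',cv2.resize(im[80:300,110:400,::-1],(790,600),interpolation=cv2.INTER_CUBIC))
E
```

```text
t 35.3 p [ 0.6024 -0.3083  0.1804] az 1.29 zdir [-0.012  0.01  -1.   ] f [ 0.6 -0.  -0.3] w 0.0855 j [-0.47  0.64  0.49  1.44  0.    1.07]
(261, 186, 20, 15) [array([ 0.5128, -0.1004]), array([-0.0043,  1.    ], dtype=float32), array([39.4616, 53.1407]), array([ 0.5174, -0.1055])]
(152, 178, 45, 12) [array([0.5463, 0.1717]), array([0.1508, 0.9886], dtype=float32), array([122.7264,  28.8862]), array([0.5402, 0.1726])]
(231, 167, 21, 17) [array([ 0.5634, -0.0175]), array([-0.0054,  1.    ], dtype=float32), array([45.6634, 56.3023]), array([ 0.5628, -0.0193])]
```

View pics/c6.png

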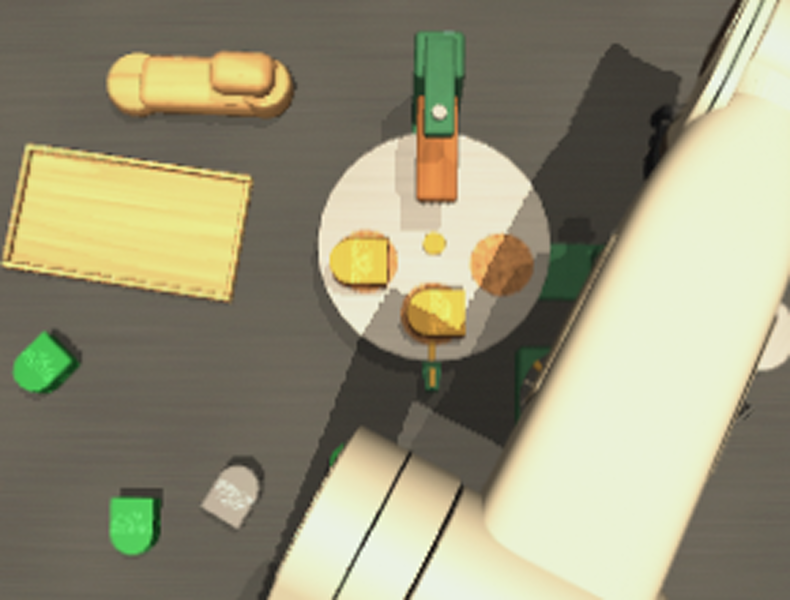

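Emit:
send_rows(
  motion=[
    {"dx":-0.012,"dy":0.006,"dz":0.01,"ax":0,"ay":0,"az":0},
    {"dx":-0.016,"dy":0.018,"dz":0,"ax":0,"ay":0,"az":0},
    {"dx":-0.016,"dy":0.028,"dz":0,"ax":0,"ay":0,"az":0},
    {"dx":-0.016,"dy":0.03,"dz":0,"ax":0,"ay":0,"az":0},
    {"dx":-0.012,"dy":0.032,"dz":-0.006,"ax":0,"ay":0,"az":0},
    {"dx":-0.01,"dy":0.032,"dz":-0.01,"ax":0,"ay":0,"az":0},
    {"dx":-0.006,"dy":0.028,"dz":-0.01,"ax":0,"ay":0,"az":-0.5},
    {"dx":-0.003,"dy":0.02,"dz":-0.01,"ax":0,"ay":0,"az":-0.5},
    {"dx":0,"dy":0.01,"dz":-0.01,"ax":0,"ay":0,"az":0},
    {"dx":0,"dy":0,"dz":0,"ax":0,"ay":0,"az":0},
  ],
)

```text
t: 36.18
eef_pos: [0.5099, -0.1009, 0.1529]
orientation: [-3.141, 0.001, -0.015]
force: [0.6, -0.1, -0.2]
width: 0.0851
```

```bash
python3 -c "
from h import *
tp()"
```

```text
t 36.18 p [ 0.5099 -0.1009  0.1529] az -0.03 zdir [ 0.01  0.   -1.  ] f [ 0.6 -0.1 -0.2] w 0.0851 j [-0.2   0.32 -0.1   1.14  0.    1.37]
```

Emit:
send_rows(
  motion=[
    {"dx":0,"dy":0,"dz":0,"ax":0,"ay":0.4,"az":0},
    {"dx":0,"dy":0.002,"dz":-0.008,"ax":0,"ay":0,"az":0},
    {"dx":0,"dy":0,"dz":-0.01,"ax":0,"ay":0,"az":0},
    {"dx":0,"dy":0,"dz":-0.01,"ax":0,"ay":0,"az":0},
    {"dx":0,"dy":0,"dz":-0.008,"ax":0,"ay":0,"az":0},
    {"dx":0,"dy":0,"dz":-0.004,"ax":0,"ay":0,"az":0},
    {"dx":0,"dy":0,"dz":0,"ax":0,"ay":0,"az":0},
    {"dx":0,"dy":0,"dz":0,"ax":0,"ay":0,"az":0},
    {"dx":0,"dy":0,"dz":0,"ax":0,"ay":0,"az":0},
    {"dx":0,"dy":0,"dz":0,"ax":0,"ay":0,"az":0},
  ],
)

```text
t: 37.02
eef_pos: [0.5126, -0.1041, 0.1106]
orientation: [3.139, -0.01, 0.01]
force: [0.6, 0.7, -0.4]
width: 0.0854
```

```bash
python3 -c "
from h import *
tp()"
```

```text
t 37.02 p [ 0.5126 -0.1041  0.1106] az -0.36 zdir [ 0.006 -0.003 -1.   ] f [ 0.6  0.7 -0.4] w 0.0854 j [-0.2   0.36 -0.15  1.05 -0.    1.38]
```

Emit:
send_rows(
  motion=[
    {"dx":-0.002,"dy":0.005,"dz":0,"ax":0.1,"ay":0.3,"az":0.3},
    {"dx":0,"dy":0,"dz":0,"ax":0,"ay":0,"az":0},
    {"dx":0,"dy":0,"dz":-0.006,"ax":0,"ay":0,"az":0},
    {"dx":0,"dy":0,"dz":-0.008,"ax":0,"ay":0,"az":0},
    {"dx":0,"dy":0,"dz":-0.01,"ax":0,"ay":0,"az":0},
    {"dx":0,"dy":0,"dz":-0.008,"ax":0,"ay":0,"az":0},
    {"dx":0,"dy":0,"dz":-0.004,"ax":0,"ay":0,"az":0},
    {"dx":0,"dy":0,"dz":0,"ax":0,"ay":0,"az":0},
    {"dx":0,"dy":0,"dz":0,"ax":0,"ay":0,"az":0},
    {"dx":0,"dy":0,"dz":0,"ax":0,"ay":0,"az":0},
  ],
)

```text
t: 37.85
eef_pos: [0.511, -0.0982, 0.0722]
orientation: [3.141, 0.001, 0.004]
force: [1.9, 0.4, 0.5]
width: 0.0859
```

```bash
python3 -c "
from h import *
tp()"
```

```text
t 37.85 p [ 0.511  -0.0982  0.0722] az 0.03 zdir [ 0.003 -0.001 -1.   ] f [1.9 0.4 0.5] w 0.0859 j [-0.19  0.4  -0.21  0.96 -0.    1.38]
```

Emit:
send_rows(
  motion=[
    {"dx":0,"dy":0,"dz":-0.001,"ax":0,"ay":0,"az":0},
    {"dx":0,"dy":0,"dz":0,"ax":0,"ay":0,"az":0},
    {"dx":0,"dy":0,"dz":0,"ax":0,"ay":0,"az":0},
    {"dx":0,"dy":0,"dz":0,"ax":0,"ay":0,"az":0},
    {"dx":0,"dy":0,"dz":0,"ax":0,"ay":0,"az":0},
    {"dx":0,"dy":0,"dz":0,"ax":0,"ay":0,"az":0},
    {"dx":0,"dy":0,"dz":0,"ax":0,"ay":0,"az":0},
    {"dx":0,"dy":0,"dz":0,"ax":0,"ay":0,"az":0},
    {"dx":0,"dy":0,"dz":0,"ax":0,"ay":0,"az":0},
    {"dx":0,"dy":0,"dz":0,"ax":0,"ay":0,"az":0},
  ],
  hand=1,
)

```text
t: 38.68
eef_pos: [0.5118, -0.0985, 0.0724]
orientation: [3.14, 0.0, 0.008]
force: [-0.4, 1.2, 0.7]
width: 0.0443
```

```bash
python3 -c "
from h import *
tp()"
```

```text
t 38.68 p [ 0.5118 -0.0985  0.0724] az 0.02 zdir [ 0.005 -0.001 -1.   ] f [-0.4  1.2  0.7] w 0.0443 j [-0.19  0.4  -0.21  0.96 -0.    1.38]
```

Emit:
send_rows(
  motion=[
    {"dx":0,"dy":0,"dz":0.012,"ax":0,"ay":0,"az":0},
    {"dx":0,"dy":0,"dz":0.02,"ax":0,"ay":0,"az":0},
    {"dx":-0.001,"dy":0,"dz":0.022,"ax":0,"ay":0.2,"az":0},
    {"dx":0,"dy":0.005,"dz":0.02,"ax":0,"ay":0,"az":0},
    {"dx":0,"dy":0.015,"dz":0.005,"ax":0,"ay":0,"az":-1},
    {"dx":0.003,"dy":0.025,"dz":0,"ax":0,"ay":0,"az":-1},
    {"dx":0.008,"dy":0.03,"dz":0,"ax":0,"ay":0,"az":-1},
    {"dx":0.009,"dy":0.03,"dz":0,"ax":0,"ay":0,"az":-1},
    {"dx":0.009,"dy":0.03,"dz":0,"ax":0,"ay":0,"az":-1},
    {"dx":0.009,"dy":0.03,"dz":0,"ax":0,"ay":0,"az":-1},
  ],
)

```text
t: 39.52
eef_pos: [0.546, 0.0666, 0.1542]
orientation: [3.134, -0.193, -0.004]
force: [0.3, -0.7, -1.8]
width: 0.045
```

```bash
python3 -c "
from h import *
tp()"
```

```text
t 39.52 p [0.546  0.0666 0.1542] az -7.05 zdir [-0.003 -0.002 -1.   ] f [ 0.3 -0.7 -1.8] w 0.045 j [ 0.12  0.38  0.    1.19 -0.    1.82]
```

Emit:
send_rows(
  motion=[
    {"dx":0.009,"dy":0.03,"dz":0,"ax":0,"ay":0,"az":-0.5},
    {"dx":0.009,"dy":0.03,"dz":0,"ax":0,"ay":0,"az":-0.5},
    {"dx":0.009,"dy":0.03,"dz":0,"ax":0,"ay":0,"az":-0.5},
    {"dx":0.009,"dy":0.03,"dz":-0.005,"ax":0,"ay":0,"az":0},
    {"dx":0.009,"dy":0.025,"dz":-0.01,"ax":0,"ay":0,"az":0},
    {"dx":0.008,"dy":0.02,"dz":-0.01,"ax":0,"ay":0,"az":0},
    {"dx":0.006,"dy":0.015,"dz":-0.01,"ax":0,"ay":0,"az":0},
    {"dx":0.003,"dy":0.008,"dz":-0.01,"ax":0,"ay":0,"az":0},
    {"dx":0,"dy":0,"dz":-0.01,"ax":0,"ay":0,"az":0},
    {"dx":0,"dy":0,"dz":0,"ax":0,"ay":0,"az":0},
  ],
)

```text
t: 40.35
eef_pos: [0.6095, 0.2721, 0.094]
orientation: [3.133, -0.223, -0.004]
force: [-1.0, -0.2, -1.1]
width: 0.0449
```

```bash
python3 -c "
from h import *
tp()"
```

```text
t 40.35 p [0.6095 0.2721 0.094 ] az -8.14 zdir [-0.002 -0.001 -1.   ] f [-1.  -0.2 -1.1] w 0.0449 j [0.42 0.65 0.29 1.21 0.   2.13]
```

Emit:
send_rows(
  motion=[
    {"dx":0.004,"dy":0.002,"dz":0,"ax":0,"ay":0,"az":-0.4},
    {"dx":0,"dy":0,"dz":-0.005,"ax":0,"ay":0,"az":0},
    {"dx":0,"dy":0,"dz":-0.01,"ax":0,"ay":0,"az":0},
    {"dx":0,"dy":0,"dz":-0.012,"ax":0,"ay":0,"az":0},
    {"dx":0,"dy":0,"dz":-0.012,"ax":0,"ay":0,"az":0},
    {"dx":0,"dy":0,"dz":-0.01,"ax":0,"ay":0,"az":0},
    {"dx":0,"dy":0,"dz":-0.006,"ax":0,"ay":0,"az":0},
    {"dx":0,"dy":0,"dz":0,"ax":0,"ay":0,"az":0},
    {"dx":0,"dy":0,"dz":0,"ax":0,"ay":0,"az":0},
    {"dx":0,"dy":0,"dz":0,"ax":0,"ay":0,"az":0},
  ],
)

```text
t: 41.18
eef_pos: [0.6145, 0.2658, 0.0371]
orientation: [3.129, -0.251, -0.002]
force: [0.3, 0.2, -0.9]
width: 0.0451
```

```bash
python3 -c "
from h import *
tp()"
```

```text
t 41.18 p [0.6145 0.2658 0.0371] az -9.16 zdir [-0.001 -0.002 -1.   ] f [ 0.3  0.2 -0.9] w 0.0451 j [ 0.41  0.71  0.22  1.09 -0.    2.14]
```

Emit:
send_rows(
  motion=[
    {"dx":0,"dy":0.006,"dz":0,"ax":0,"ay":0,"az":0.3},
    {"dx":0,"dy":0,"dz":0,"ax":0,"ay":0,"az":0},
    {"dx":0,"dy":0,"dz":-0.005,"ax":0,"ay":0,"az":0},
    {"dx":0,"dy":0,"dz":-0.004,"ax":0,"ay":0,"az":0},
    {"dx":0,"dy":0,"dz":-0.002,"ax":0,"ay":0,"az":0},
    {"dx":0,"dy":0,"dz":-0.001,"ax":0,"ay":0,"az":0},
    {"dx":0,"dy":0,"dz":0,"ax":0,"ay":0,"az":0},
    {"dx":0,"dy":0,"dz":0,"ax":0,"ay":0,"az":0},
    {"dx":0,"dy":0,"dz":0,"ax":0,"ay":0,"az":0},
    {"dx":0,"dy":0,"dz":0,"ax":0,"ay":0,"az":0},
  ],
)

```text
t: 42.02
eef_pos: [0.6161, 0.2737, 0.0266]
orientation: [-3.132, 0.24, -0.005]
force: [0.4, 1.2, -1.4]
width: 0.045
```

```bash
python3 -c "
from h import *
tp()"
```

```text
t 42.02 p [0.6161 0.2737 0.0266] az -8.78 zdir [ 0.003 -0.    -1.   ] f [ 0.4  1.2 -1.4] w 0.045 j [ 0.42  0.72  0.22  1.07 -0.    2.14]
```

Emit:
send_rows(
  motion=[
    {"dx":0,"dy":0,"dz":-0.002,"ax":0,"ay":0,"az":0},
    {"dx":0,"dy":0,"dz":-0.001,"ax":0,"ay":0,"az":0},
    {"dx":0,"dy":0,"dz":-0.0005,"ax":0,"ay":0,"az":0},
    {"dx":0,"dy":0,"dz":0,"ax":0,"ay":0,"az":0},
    {"dx":0,"dy":0,"dz":0,"ax":0,"ay":0,"az":0},
    {"dx":0,"dy":0,"dz":0,"ax":0,"ay":0,"az":0},
    {"dx":0,"dy":0,"dz":0,"ax":0,"ay":0,"az":0},
    {"dx":0,"dy":0,"dz":0,"ax":0,"ay":0,"az":0},
    {"dx":0,"dy":0,"dz":0,"ax":0,"ay":0,"az":0},
    {"dx":0,"dy":0,"dz":0,"ax":0,"ay":0,"az":0},
  ],
)

```text
t: 42.85
eef_pos: [0.6166, 0.2738, 0.0236]
orientation: [-3.131, 0.241, -0.007]
force: [-1.0, -0.1, -2.0]
width: 0.0451
```

Emit:
send_rows(
  motion=[
    {"dx":0,"dy":0,"dz":0,"ax":0,"ay":0,"az":0},
    {"dx":0,"dy":0,"dz":0,"ax":0,"ay":0,"az":0},
    {"dx":0,"dy":0,"dz":0,"ax":0,"ay":0,"az":0},
    {"dx":0,"dy":0,"dz":0,"ax":0,"ay":0,"az":0},
    {"dx":0,"dy":0,"dz":0,"ax":0,"ay":0,"az":0},
    {"dx":0,"dy":0,"dz":0,"ax":0,"ay":0,"az":0},
    {"dx":0,"dy":0,"dz":0.008,"ax":0,"ay":0,"az":0},
    {"dx":0,"dy":0,"dz":0.015,"ax":0,"ay":0,"az":0},
    {"dx":0,"dy":0,"dz":0.022,"ax":0,"ay":0,"az":0},
    {"dx":0,"dy":0,"dz":0.025,"ax":0,"ay":0,"az":0},
  ],
  hand=0,
)

```text
t: 43.68
eef_pos: [0.6125, 0.2719, 0.0905]
orientation: [3.127, -0.241, -0.01]
force: [0.1, 0.4, 1.3]
width: 0.0857
```

```bash
python3 -c "
from h import *
tp()"
```

```text
t 43.68 p [0.6125 0.2719 0.0905] az -8.8 zdir [-0.007 -0.004 -1.   ] f [0.1 0.4 1.3] w 0.0857 j [ 0.42  0.67  0.3   1.21 -0.    2.14]
```

Emit:
send_rows(
  motion=[
    {"dx":0,"dy":-0.005,"dz":0.025,"ax":0,"ay":0,"az":0},
    {"dx":-0.004,"dy":-0.02,"dz":0.025,"ax":0,"ay":0,"az":1},
    {"dx":-0.008,"dy":-0.032,"dz":0.01,"ax":0,"ay":0,"az":1},
    {"dx":-0.008,"dy":-0.034,"dz":0,"ax":0,"ay":0,"az":1.5},
    {"dx":-0.008,"dy":-0.034,"dz":0,"ax":0,"ay":0,"az":1.5},
    {"dx":-0.008,"dy":-0.034,"dz":0,"ax":0,"ay":0,"az":1.5},
    {"dx":-0.008,"dy":-0.034,"dz":0,"ax":0,"ay":0,"az":1.5},
    {"dx":-0.006,"dy":-0.034,"dz":0,"ax":0,"ay":0,"az":0.5},
    {"dx":-0.003,"dy":-0.025,"dz":0,"ax":0,"ay":0,"az":0},
    {"dx":0,"dy":-0.01,"dz":0,"ax":0,"ay":0,"az":0},
  ],
)

```text
t: 44.52
eef_pos: [0.5609, 0.0065, 0.1703]
orientation: [-3.138, -0.02, -0.03]
force: [0.1, 0.3, -0.4]
width: 0.0853
```

```bash
python3 - <<'E'
from meas import *
tp()
im,d=grab('top','top6')
cv2.imwrite('pics/c7.png',cv2.resize(im[80:300,110:400,::-1],(790,600),interpolation=cv2.INTER_CUBIC))
E
```

```text
t 44.52 p [0.5609 0.0065 0.1703] az 0.72 zdir [ 0.019  0.003 -1.   ] f [ 0.1  0.3 -0.4] w 0.0853 j [0.01 0.38 0.03 1.21 0.   1.57]
```

View pics/c7.png

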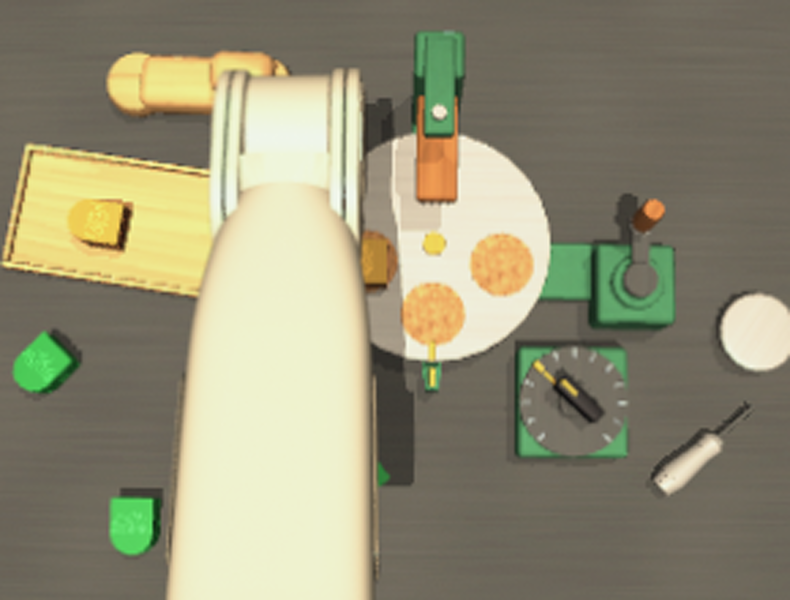

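Emit:
send_rows(
  motion=[
    {"dx":0,"dy":-0.01,"dz":0,"ax":0,"ay":0.8,"az":-0.5},
    {"dx":0,"dy":-0.006,"dz":0,"ax":0,"ay":0,"az":0},
    {"dx":0,"dy":0,"dz":-0.008,"ax":0,"ay":0,"az":0},
    {"dx":0,"dy":0,"dz":-0.012,"ax":0,"ay":0,"az":0},
    {"dx":0,"dy":0,"dz":-0.012,"ax":0,"ay":0,"az":0},
    {"dx":0,"dy":0,"dz":-0.012,"ax":0,"ay":0,"az":0},
    {"dx":0,"dy":0,"dz":-0.006,"ax":0,"ay":0,"az":0},
    {"dx":0,"dy":0,"dz":0,"ax":0,"ay":0,"az":0},
    {"dx":0,"dy":0,"dz":0,"ax":0,"ay":0,"az":0},
    {"dx":0,"dy":0,"dz":0,"ax":0,"ay":0,"az":0},
  ],
)

```text
t: 45.4
eef_pos: [0.5643, -0.0048, 0.117]
orientation: [-3.136, -0.015, -0.009]
force: [-0.9, -0.3, 0.4]
width: 0.0853
```

```bash
python3 -c "
from h import *
tp()"
```

```text
t 45.4 p [ 0.5643 -0.0048  0.117 ] az 0.56 zdir [ 0.006  0.006 -1.   ] f [-0.9 -0.3  0.4] w 0.0853 j [-0.01  0.43 -0.02  1.11  0.01  1.55]
```

Emit:
send_rows(
  motion=[
    {"dx":-0.001,"dy":-0.011,"dz":0,"ax":-0.3,"ay":0.3,"az":-0.4},
    {"dx":0,"dy":0,"dz":0,"ax":0,"ay":0,"az":0},
    {"dx":0,"dy":0,"dz":-0.007,"ax":0,"ay":0,"az":0},
    {"dx":0,"dy":0,"dz":-0.01,"ax":0,"ay":0,"az":0},
    {"dx":0,"dy":0,"dz":-0.01,"ax":0,"ay":0,"az":0},
    {"dx":0,"dy":0,"dz":-0.01,"ax":0,"ay":0,"az":0},
    {"dx":0,"dy":0,"dz":-0.004,"ax":0,"ay":0,"az":0},
    {"dx":0,"dy":0,"dz":0,"ax":0,"ay":0,"az":0},
    {"dx":0,"dy":0,"dz":0,"ax":0,"ay":0,"az":0},
    {"dx":0,"dy":0,"dz":0,"ax":0,"ay":0,"az":0},
  ],
)

```text
t: 46.23
eef_pos: [0.5639, -0.0171, 0.0729]
orientation: [-3.141, -0.003, -0.004]
force: [0.2, -0.1, 0.1]
width: 0.0855
```

```bash
python3 -c "
from h import *
tp()"
```

```text
t 46.23 p [ 0.5639 -0.0171  0.0729] az 0.1 zdir [ 0.003  0.    -1.   ] f [ 0.2 -0.1  0.1] w 0.0855 j [-0.03  0.48 -0.08  1.01  0.    1.54]
```

Emit:
send_rows(
  motion=[
    {"dx":0,"dy":0,"dz":-0.001,"ax":0,"ay":0,"az":0},
    {"dx":0,"dy":0,"dz":0,"ax":0,"ay":0,"az":0},
    {"dx":0,"dy":0,"dz":0,"ax":0,"ay":0,"az":0},
    {"dx":0,"dy":0,"dz":0,"ax":0,"ay":0,"az":0},
    {"dx":0,"dy":0,"dz":0,"ax":0,"ay":0,"az":0},
    {"dx":0,"dy":0,"dz":0,"ax":0,"ay":0,"az":0},
    {"dx":0,"dy":0,"dz":0,"ax":0,"ay":0,"az":0},
    {"dx":0,"dy":0,"dz":0,"ax":0,"ay":0,"az":0},
    {"dx":0,"dy":0,"dz":0,"ax":0,"ay":0,"az":0},
    {"dx":0,"dy":0,"dz":0,"ax":0,"ay":0,"az":0},
  ],
  hand=1,
)

```text
t: 47.07
eef_pos: [0.5647, -0.0169, 0.0733]
orientation: [-3.141, -0.003, -0.008]
force: [-0.5, -0.8, -0.1]
width: 0.0446
```

Emit:
send_rows(
  motion=[
    {"dx":0,"dy":0,"dz":0.01,"ax":0,"ay":0,"az":0},
    {"dx":0,"dy":0,"dz":0.016,"ax":0,"ay":0,"az":0},
    {"dx":-0.001,"dy":0,"dz":0.02,"ax":0,"ay":0,"az":0},
    {"dx":0,"dy":0.004,"dz":0.02,"ax":0,"ay":0,"az":0},
    {"dx":0,"dy":0.012,"dz":0.005,"ax":0,"ay":0,"az":-1},
    {"dx":0.003,"dy":0.02,"dz":0,"ax":0,"ay":0,"az":-1.5},
    {"dx":0.006,"dy":0.025,"dz":0,"ax":0,"ay":0,"az":-1.5},
    {"dx":0.006,"dy":0.025,"dz":0,"ax":0,"ay":0,"az":-1.5},
    {"dx":0.006,"dy":0.02,"dz":0,"ax":0,"ay":0,"az":-1.5},
    {"dx":0.006,"dy":0.015,"dz":0,"ax":0,"ay":0,"az":-1},
  ],
)

```text
t: 47.9
eef_pos: [0.5896, 0.1045, 0.1545]
orientation: [-3.132, 0.24, -0.01]
force: [-0.3, -1.1, -1.4]
width: 0.0448
```

```bash
python3 -c "
from h import *
tp()"
```

```text
t 47.9 p [0.5896 0.1045 0.1545] az -8.77 zdir [ 0.006 -0.    -1.   ] f [-0.3 -1.1 -1.4] w 0.0448 j [ 0.18  0.47  0.14  1.23 -0.    1.9 ]
```

Emit:
send_rows(
  motion=[
    {"dx":0.004,"dy":0.02,"dz":0,"ax":0,"ay":0.2,"az":0},
    {"dx":0.004,"dy":0.02,"dz":0,"ax":0,"ay":0,"az":0},
    {"dx":0.004,"dy":0.018,"dz":-0.005,"ax":0,"ay":0,"az":0},
    {"dx":0.002,"dy":0.012,"dz":-0.01,"ax":0,"ay":0,"az":0},
    {"dx":0,"dy":0.006,"dz":-0.015,"ax":0,"ay":0,"az":0},
    {"dx":0,"dy":0,"dz":-0.015,"ax":0,"ay":0,"az":0},
    {"dx":0,"dy":0,"dz":-0.015,"ax":0,"ay":0,"az":0},
    {"dx":0,"dy":0,"dz":-0.012,"ax":0,"ay":0,"az":0},
    {"dx":0,"dy":0,"dz":-0.008,"ax":0,"ay":0,"az":0},
    {"dx":0,"dy":0,"dz":0,"ax":0,"ay":0,"az":0},
  ],
)

```text
t: 48.73
eef_pos: [0.605, 0.1896, 0.0752]
orientation: [-3.131, 0.231, -0.013]
force: [-0.5, -0.4, -2.1]
width: 0.045
```

```bash
python3 -c "
from h import *
tp()"
```

```text
t 48.73 p [0.605  0.1896 0.0752] az -8.45 zdir [ 0.008  0.001 -1.   ] f [-0.5 -0.4 -2.1] w 0.045 j [ 0.3   0.6   0.13  1.1  -0.    2.02]
```

Emit:
send_rows(
  motion=[
    {"dx":0,"dy":-0.003,"dz":0,"ax":0,"ay":0.3,"az":0},
    {"dx":0,"dy":0,"dz":-0.006,"ax":0,"ay":0,"az":0},
    {"dx":0,"dy":0,"dz":-0.01,"ax":0,"ay":0,"az":0},
    {"dx":0,"dy":0,"dz":-0.01,"ax":0,"ay":0,"az":0},
    {"dx":0,"dy":0,"dz":-0.008,"ax":0,"ay":0,"az":0},
    {"dx":0,"dy":0,"dz":-0.004,"ax":0,"ay":0,"az":0},
    {"dx":0,"dy":0,"dz":0,"ax":0,"ay":0,"az":0},
    {"dx":0,"dy":0,"dz":0,"ax":0,"ay":0,"az":0},
    {"dx":0,"dy":0,"dz":0,"ax":0,"ay":0,"az":0},
    {"dx":0,"dy":0,"dz":0,"ax":0,"ay":0,"az":0},
  ],
)

```text
t: 49.57
eef_pos: [0.6062, 0.1854, 0.0352]
orientation: [-3.131, 0.234, -0.007]
force: [0.2, 0.6, -1.3]
width: 0.0453
```

```bash
python3 -c "
from h import *
tp()"
```

```text
t 49.57 p [0.6062 0.1854 0.0352] az -8.55 zdir [ 0.005  0.002 -1.   ] f [ 0.2  0.6 -1.3] w 0.0453 j [0.3  0.64 0.09 1.02 0.   2.02]
```

Lower about 11 mm to the tray floor, release, and retreat.

Emit:
send_rows(
  motion=[
    {"dx":0,"dy":0,"dz":-0.003,"ax":0,"ay":0.2,"az":0},
    {"dx":0,"dy":0,"dz":-0.003,"ax":0,"ay":0,"az":0},
    {"dx":0,"dy":0,"dz":-0.002,"ax":0,"ay":0,"az":0},
    {"dx":0,"dy":0,"dz":-0.001,"ax":0,"ay":0,"az":0},
    {"dx":0,"dy":0,"dz":-0.001,"ax":0,"ay":0,"az":0},
    {"dx":0,"dy":0,"dz":0,"ax":0,"ay":0,"az":0},
    {"dx":0,"dy":0,"dz":0,"ax":0,"ay":0,"az":0},
    {"dx":0,"dy":0,"dz":0,"ax":0,"ay":0,"az":0},
    {"dx":0,"dy":0,"dz":0,"ax":0,"ay":0,"az":0},
    {"dx":0,"dy":0,"dz":0,"ax":0,"ay":0,"az":0},
  ],
)

```text
t: 50.4
eef_pos: [0.6073, 0.186, 0.0258]
orientation: [-3.13, 0.234, -0.006]
force: [0.3, 0.2, -2.1]
width: 0.0448
```

```bash
python3 -c "
from h import *
tp()"
```

```text
t 50.4 p [0.6073 0.186  0.0258] az -8.54 zdir [ 0.004  0.003 -1.   ] f [ 0.3  0.2 -2.1] w 0.0448 j [0.3  0.65 0.08 1.   0.   2.02]
```

Emit:
send_rows(
  motion=[
    {"dx":0,"dy":0,"dz":-0.001,"ax":0,"ay":0,"az":0},
    {"dx":0,"dy":0,"dz":-0.001,"ax":0,"ay":0,"az":0},
    {"dx":0,"dy":0,"dz":0,"ax":0,"ay":0,"az":0},
    {"dx":0,"dy":0,"dz":0,"ax":0,"ay":0,"az":0},
    {"dx":0,"dy":0,"dz":0,"ax":0,"ay":0,"az":0},
    {"dx":0,"dy":0,"dz":0,"ax":0,"ay":0,"az":0},
    {"dx":0,"dy":0,"dz":0,"ax":0,"ay":0,"az":0},
    {"dx":0,"dy":0,"dz":0,"ax":0,"ay":0,"az":0},
    {"dx":0,"dy":0,"dz":0,"ax":0,"ay":0,"az":0},
    {"dx":0,"dy":0,"dz":0,"ax":0,"ay":0,"az":0},
  ],
)

```text
t: 51.23
eef_pos: [0.6077, 0.1861, 0.0244]
orientation: [-3.129, 0.234, -0.008]
force: [-0.8, 0.7, -0.9]
width: 0.0449
```

Emit:
send_rows(
  motion=[
    {"dx":0,"dy":0,"dz":0,"ax":0,"ay":0,"az":0},
    {"dx":0,"dy":0,"dz":0,"ax":0,"ay":0,"az":0},
    {"dx":0,"dy":0,"dz":0,"ax":0,"ay":0,"az":0},
    {"dx":0,"dy":0,"dz":0,"ax":0,"ay":0,"az":0},
    {"dx":0,"dy":0,"dz":0,"ax":0,"ay":0,"az":0},
    {"dx":0,"dy":0,"dz":0,"ax":0,"ay":0,"az":0},
    {"dx":0,"dy":0,"dz":0.008,"ax":0,"ay":0,"az":0},
    {"dx":0,"dy":0,"dz":0.015,"ax":0,"ay":0,"az":0},
    {"dx":0,"dy":0,"dz":0.022,"ax":0,"ay":0,"az":0},
    {"dx":0,"dy":0,"dz":0.025,"ax":0,"ay":0,"az":0},
  ],
  hand=0,
)

```text
t: 52.07
eef_pos: [0.6036, 0.1848, 0.0918]
orientation: [3.132, -0.234, -0.009]
force: [0.9, -0.2, -0.1]
width: 0.0853
```

Emit:
send_rows(
  motion=[
    {"dx":0,"dy":0,"dz":0.03,"ax":0,"ay":0,"az":0},
    {"dx":-0.01,"dy":0,"dz":0.03,"ax":0,"ay":0,"az":0},
    {"dx":-0.02,"dy":0,"dz":0.02,"ax":0,"ay":0,"az":0},
    {"dx":-0.03,"dy":0,"dz":0.01,"ax":0,"ay":0,"az":0},
    {"dx":-0.03,"dy":-0.02,"dz":0,"ax":0,"ay":0,"az":0},
    {"dx":-0.03,"dy":-0.03,"dz":0,"ax":0,"ay":0,"az":0},
    {"dx":-0.03,"dy":-0.03,"dz":0,"ax":0,"ay":0,"az":0},
    {"dx":-0.03,"dy":-0.03,"dz":0,"ax":0,"ay":0,"az":0},
    {"dx":-0.02,"dy":-0.02,"dz":0,"ax":0,"ay":0,"az":0},
    {"dx":0,"dy":0,"dz":0,"ax":0,"ay":0,"az":0},
  ],
)

```text
t: 52.9
eef_pos: [0.4006, 0.055, 0.1991]
orientation: [-3.126, 0.226, -0.027]
force: [-1.1, 0.6, 0.1]
width: 0.0851
```

```bash
python3 - <<'E'
from meas import *
tp()
im,d=grab('top','top7')
cv2.imwrite('pics/c8.png',cv2.resize(im[80:300,110:400,::-1],(790,600),interpolation=cv2.INTER_CUBIC))
im,d=grab('scene','sc7')
cv2.imwrite('pics/s8.png',cv2.resize(im[120:330,100:450,::-1],(800,480),interpolation=cv2.INTER_CUBIC))
E
```

```text
t 52.9 p [0.4006 0.055  0.1991] az -8.28 zdir [ 0.018  0.006 -1.   ] f [-1.1  0.6  0.1] w 0.0851 j [ 0.13  0.06 -0.3   1.2   0.    1.85]
```

View pics/c8.png

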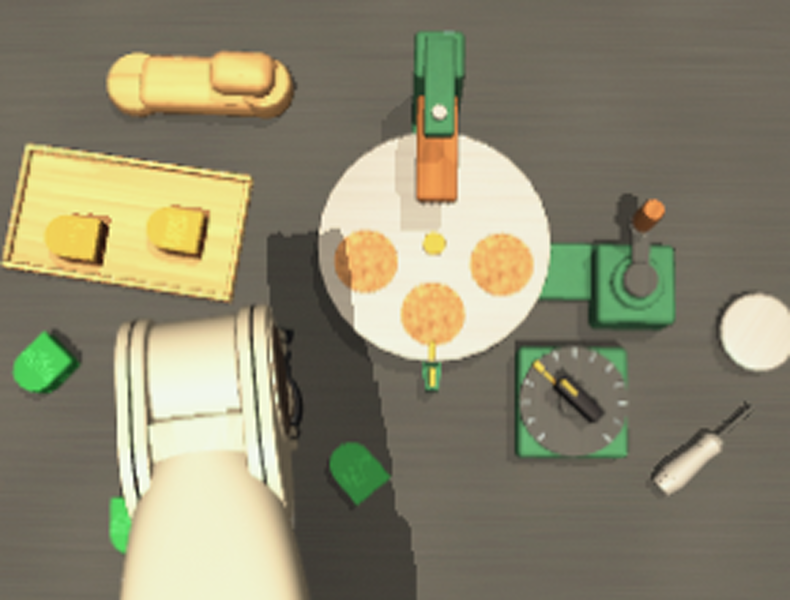

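View pics/s8.png

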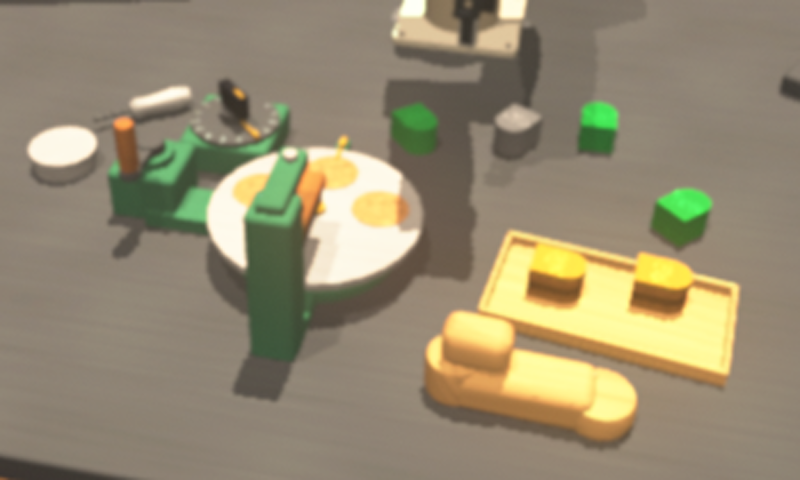

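The first heel was knocked from about (98,222) to (75,240) in the crop since the last look. It still seems to be in the tray, so I'll check its position and height.

```bash
python3 - <<'E'
from meas import *
a=np.load('pics/top7.npz');im,d=a['im'],a['d']
P=cloud('top',d);Z=cv2.medianBlur(P[:,:,2].astype(np.float32),3)
m=((Z>.034)&(Z<.07)).astype(np.uint8);m[:135]=0;m[190:]=0;m[:,:110]=0;m[:,205:]=0
c0=np.array([.6195,.244]);ex=np.array([.9885,-.151]);ey=np.array([.151,.9885])
for c in cv2.findContours(m,cv2.RETR_EXTERNAL,cv2.CHAIN_APPROX_NONE)[0]:
    if cv2.contourArea(c)<60: continue
    k=np.zeros_like(m);cv2.drawContours(k,[c],-1,1,-1);k=cv2.erode(k,np.ones((3,3)))
    q=P[k>0]; q=q[(q[:,2]>.03)&(q[:,2]<.06)]
    A=np.c_[q[:,:2]-q[:,:2].mean(0),np.ones(len(q))];co=np.linalg.lstsq(A,q[:,2],rcond=None)[0]
    p,e,sz,_=heelpose(c,.045)
    print('heel',np.round(p,4),'sz',sz,'in tray x,y',np.round([(p-c0)@ex,(p-c0)@ey],4),'e',e,'z',q[:,2].mean(),'slope',np.round(co[:2],3),len(q))
E
python3 - <<'E'
import cv2,numpy as np
a=np.load('pics/top7.npz')['im'][120:200,100:215,::-1];b=np.load('pics/sc7.npz')['im'][215:290,300:430,::-1]
L=np.vstack([cv2.resize(a,(430,300),interpolation=cv2.INTER_CUBIC),cv2.resize(b,(430,248),interpolation=cv2.INTER_CUBIC)])
cv2.imwrite('pics/c9.png',L)
E
```

```text
heel [0.5966 0.2973] sz [61.97236252 47.07199478] in tray x,y [-0.0307  0.0492] e [0.12417725 0.99226004] z 0.04495206880448311 slope [ 0.014 -0.009] 216
heel [0.6049 0.1844] sz [59.62151337 48.20203781] in tray x,y [-0.0054 -0.0611] e [0.16489042 0.9863119 ] z 0.04437856511441612 slope [-0.031  0.002] 215
```

View pics/c9.png

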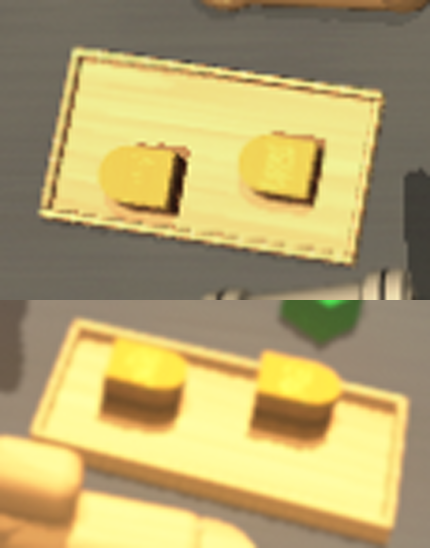

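```bash
python3 -c "
from h import *
print(ticket.finish_job()); tp()"
```

```text
the job is handed in; nothing more can be done
None
the job is handed in; nothing more can be done
```

I set the dial to the clip, stood the two brass-topped heels on cork pads A and C (only two were present) and cranked three rounds counter-clockwise. I then moved both heels to the tray, retreated and handed the job in. The run took about 53 s of the 210 s, and finishing reported no verdict.

**Heels:** In the last pictures both stand upright in the tray, with tops level at 45 mm, as expected on the 5 mm floor. Measured from the tray's centre they are at about x −31, y +49 mm and x −5, y −61 mm, inside the walls.

**Machine:** The pointer is at the clip. The table's stroke is back at its mark, and the crank's grip was released within about 2 mm of where it started. I judged the final dial and table positions by eye in the pictures, not by a fresh measurement.

**Other objects:** The last, tin and awl look unmoved. I did not touch the green and grey look-alikes.

**One disagreement:** The first heel had moved about 3 cm from where I set it in the tray, with the robot not near it. It was still upright and inside, so I left it.

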